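# Lock the red rib in the rib keeper

## Task

Put the red kidney rib away in the wooden rib keeper: take the wooden wedge from its grey tray and push it along the channel at the keeper's left side until it alone props the sprung steel catch open, then slide the rib flat along the table, long edge first, all the way into the slot. Only then pull the wedge back out, so that the catch drops down behind the rib and locks it in, and lay the wedge back in its tray, flat on its base as it was. Leave everything else where it is.

Things in the scene. Friction and masses are not known exactly. Their poses are not given: they have to be found in the camera images.
- keeper: Fixed light-wood rib keeper. Origin on the table at the middle of the slot mouth; x points into the slot (away from the robot), y left along the mouth, z up. The slot's floor is the table; slot 124 mm wide (y), 13 mm high, back stop at x = 34 mm. Roof and cheeks 23 mm high, x = 0 to 70. Lips 13 mm high flare out from the mouth to x = -31, 150 mm apart there.
- wedge_seat (a point): Point on the table in the keeper's wedge channel (keeper frame 12, 95, 0 mm): the wedge's origin when pushed, nose first along keeper +x, against the end stop at x = 62 mm. The channel runs from x = 0, y = 80 to 110 mm, rail 13 mm high, with flared lips before it to x = -31. Within 12 mm of the seat the catch is fully propped.
- catch (a joint): Lift of the sprung steel catch, m: 0 down (locked), 0.016 on the wedge, 0.020 upper stop. Moves straight up and down; 3 to 4.5 N lift it and it springs shut when unpropped. Its cross bar lies over the roof (keeper x = 5 to 19 mm, top at z = 32 mm when down). Two fixed guide pins through it at x = 12, y = +-45 mm reach z = 53 mm.
- catch_roller (a point): Underside of the catch's brass roller, 10 mm diameter, axis along keeper y, over the wedge channel at keeper x = 5, y = 84 to 106 mm; 5 mm over the table when the catch is down. The wedge's ramp goes under it and lifts the catch.
- catch_tongue (a point): Lower end of the catch's tongue, 8 mm thick (keeper x = -23 to -15 mm) and 18 mm wide (y), before the middle of the mouth; 2 mm over the table when down, 18 mm when propped. A rib fully home sticks out of the mouth by 12 mm, so it lies just behind the tongue (3 mm play). Push it beside the tongue, e.g. with two fingers spread 50 mm.
- wedge: Loose wooden wedge, 90 g, 100 mm long (x), 26 wide (y); origin at the centre of its underside. Ramp from 3 mm high at the nose (x = +50) to 21 mm at x = 10, then flat to the rear. Dark upright grip on the rear: x = -46 to -22, 16 mm wide (y), top at z = 58 mm; pinch it across y. 3 to 9 N push it under the roller.
- wedge_tray: Fixed grey tray, outside 135 (x) x 75 (y) x 16 mm, walls 5 mm, floor 10 mm thick (the inner floor is 10 mm over the table); origin at the centre of its underside. The wedge lies in it at the start along its x.
- red_rib: Loose red kidney-shaped rib, 46 mm (x) x 116 mm (y) x 8.5 mm, about 40 g, flat on the table; origin at the centre of its underside. The -x edge is nearly straight, the +x edge is curved. Fully home its origin is at about x = 11, y = 0 mm of the keeper, its y parallel to the keeper's y, either edge first.
- wood_rib: Loose wooden rib of the same shape, brown; leave it alone. It and the red one may start in each other's place.
- blue_pot: Glaze pot with blue lid, 71 mm across, 76 mm high, origin under its centre; bystander.
- yellow_pot: Glaze pot with yellow lid, the same size; bystander.
- clock_timer: Round cream kitchen timer with black knob, 68 mm across, 61 mm high; bystander.
- mug_dots: White mug with green dots, 78 x 114 x 93 mm; bystander.
- clay: Lump of grey clay, 69 x 79 x 46 mm; bystander.
Mind the look-alikes: they are no part of the job. Of the things that look like the wedge_tray, the larger one is meant.

How it is judged (in metres and radians):
On the way, in this order (a step that is already met when the one before it is completed fails the run):
1. the wedge, let go, stands in the channel and alone props the catch open, with the rib still outside (value of joint catch above 0.013 m and horizontal distance between wedge and wedge_seat below 0.025 m and contact force between wedge and catch above 0.5 N and contact force between the fingers and catch below 0.3 N and contact force between the fingers and wedge below 0.3 N and horizontal distance between red_rib and keeper above 0.05 m), for 0.2 s.
2. the rib is slid flat and fully into the slot while the wedge props the catch (x of red_rib in the frame of keeper between 0.0065 and 0.016 m and y of red_rib in the frame of keeper between -0.012 and 0.012 m and z of red_rib in the frame of keeper below 0.006 m and angle between red_rib's own z axis and vertical below 0.1 rad and angle between the x axis of red_rib and the x axis of keeper, either way round below 0.15 rad and value of joint catch above 0.012 m and contact force between wedge and catch above 0.5 N), for 0.2 s.
3. the wedge is out and the catch is down behind the rib (x of red_rib in the frame of keeper between 0.0065 and 0.016 m and y of red_rib in the frame of keeper between -0.012 and 0.012 m and z of red_rib in the frame of keeper below 0.006 m and angle between red_rib's own z axis and vertical below 0.1 rad and angle between the x axis of red_rib and the x axis of keeper, either way round below 0.15 rad and value of joint catch below 0.003 m and horizontal distance between wedge and wedge_seat above 0.06 m), for 0.2 s.
At the end, for the whole second after the job is handed in: The red rib lies flat and fully home in the slot (origin 6.5 to 16 mm past the mouth, within 12 mm of its middle, square to within 0.15 rad), the catch is down (under 3 mm lift) in front of it, and the wedge lies flat on its base on the tray's floor, within 30 mm of the tray's centre. All at rest (x of red_rib in the frame of keeper between 0.0065 and 0.016 m and y of red_rib in the frame of keeper between -0.012 and 0.012 m and z of red_rib in the frame of keeper below 0.006 m and angle between each of red_rib, wedge's own z axis and vertical below 0.1 rad and angle between the x axis of red_rib and the x axis of keeper, either way round below 0.15 rad and value of joint catch below 0.003 m and horizontal distance between wedge and wedge_tray below 0.03 m and z of wedge in the frame of wedge_tray below 0.014 m and linear speed of each of wedge, red_rib below 0.02 m/s); the robot touches nothing.
It fails at once if the wooden rib is shifted more than 30 mm (distance of wood_rib from where it was at the start of the episode above 0.03 m).
It fails at once if a pot, the timer, the mug or the clay is shifted more than 30 mm (distance of any of blue_pot, yellow_pot, clock_timer, mug_dots, clay from where it was at the start of the episode above 0.03 m).
It also fails if it takes over 72 s, if anything falls off the work surface, if the arm or the gripper's body presses on something with over 40 N, if the wrist force passes 120 N, or if a joint passes its speed limit or range.

## Robot

A 6-joint arm with a two-finger parallel gripper is mounted at the origin on a cart in front of the work surface, level with it; the furniture and walls round the work are solid. World frame = base frame: x ahead of the robot, y to its left, z up, the work surface at z = 0. Lengths are in mm, angles in degrees, forces in N, time in s.
With the tool pointing down it reaches from about 325 to 900 mm from the base axis. Payload 3.5 kg.
Tool frame: the origin (TCP) lies midway between the tips of the shut fingers; the grasp point (between the pads) lies ctrl.pinch_z behind it (ctrl.pinch_z is the distance from the TCP to the grasp point, in mm); x points along the fingers, y is the direction in which the jaws open and shut, and the axes are right-handed (so a half turn about x gives the same grasp; the last joint's range is limited). The gripper opens to 85 mm and grips with 20 to 120 N. Pads are 22 mm wide; open, the fingers measure 114 mm over their backs; the gripper's body (76 mm by 85 mm) begins 54 mm behind the grasp point. The pads swing forward as they close: fully open they stand 13 mm farther back than shut.
Start: joints at [-69.294, 15.837, -1.513, 72.651, 0, 84.076], TCP at [280.141, -558.698, 231.313] pointing down, gripper open.
Joint ranges: [-178.77, 178.77], [-48.84, 107.48], [-61.69, 71.31], [-111.58, 123.2], [-90, 87.43], [-180, 180]. Speed limits (degrees/s): [147.25, 147.25, 180, 180, 180, 180].

## Interface

Orientations are given as [roll, pitch, yaw] about the fixed x, y, z axes, in that order (R = Rz(yaw) Ry(pitch) Rx(roll)).
In Python, from plant import ctrl gives the robot as it stands.
- The arm moves only by the shell command python3 -m jog 'ROWS' [FORCE]. ROWS is JSON, a list of rows, each an object of numbers: "hand": the gripper's target within -1 to 1 (shut at 1, half-way at 0, fully open at -1); "tx", "ty", "tz": the shift along the world's x, y, z in units of 4 cm (1.0 is 4 cm); "wx", "wy", "wz": the turn, a rotation vector about the world's x, y, z in units of 0.1 rad (1.0 is 0.1 rad). In form: [{"hand": .., "tx": .., "ty": .., "tz": .., "wx": .., "wy": .., "wz": ..}, ...]. A call has 1 to 8 rows; each row shifts and turns the pose as measured when the row begins; what a row does not reach is not made up. A row lasts 1/12 s, in which the tool goes at most 41.7 mm and 7.16 degrees, less where a joint would pass 70% of its speed; a pose out of reach is approached as far as the arm can. A call with a number of a shift or a turn outside -1 to 1 is refused whole. A call with a gripper value outside its range is refused whole. The fingers move at their own pace and stop on an object; FORCE is the grip in N (left out, the last holds). Time passes only in rows, so rows that do not move let the fingers close. It gives the time, the measured TCP pose, the force and the opening at its end, in the units of the state.
- ctrl.state(): the state, without advancing time (a new reading comes with each control period).
- ctrl.read_camera(name): name is "side" or "top"; returns a dict with "color" (480x640x3 uint8, red, green, blue), "intrinsics" (3x3 intrinsics, pixels), "rvec" (rotation vector, rad) and "tvec" (3), from world to camera coordinates, as OpenCV has them. Camera axes: x right, y down, z forward; pixel columns grow to the right and rows downward; lengths in mm; the calibration is good to about 2 mm. A picture is of the moment at which its call begins. There is no depth.
- ctrl.hand_in(): hands the job in, once; it reports no verdict.
Trained networks look in the newest picture that a camera, given by its name, has taken for a name from the list of things; names that differ only in an ending like _2 or _b are one class to them, and where a whole thing is asked for, a point or a joint stands for the part that bears it (a point fixed in the world has none). Each returns a list of dicts, best first, with "confidence" (0 to 1); they miss things now and then, are a little off and sometimes report something else, mostly with a low value. They report only what shows in the picture. A call takes as long as a camera call. They do not tell look-alikes from the thing itself.
- ctrl.boxes_of(camera, thing): "centre" ([column, row] in pixels, amid what is visible of it).
- ctrl.trace(camera, thing): "mask" (480x640 bool, what is visible of it) and "centre" ([column, row] in pixels, amid what is visible of it).
- ctrl.mark_of(camera, thing): "centre" ([column, row] in pixels: a listed point, or the origin of a listed thing).
The state is a dict: "time": time; "joint_positions": joint angles; "dq": joint speeds; "effort": joint torques, N m; "tcp_pos": TCP position; "tool_rot": TCP orientation; "contact_force": force on the tool from outside, world axes, zero at the start; "moment": the same for the moment, N m; "width": opening from 0.0 (shut) to 1.0 (fully open).
Only numpy, scipy, OpenCV 4.12 (cv2) and the standard library are available. Lean on these libraries where they do the work, as an engineer would, in place of code of your own. Each camera call takes 0.05 s, during which the arm holds its last target.

## Working session

There is one attempt and no reset: what is moved stays moved. The work goes in short steps, Python scripts to look and compute and a shell command to move; the robot and the scene stay as the last step left them, time stands still between calls to the robot, and variables do not carry over. Pictures are saved under pics/ and viewed, and the job is handed in when it is done.

```bash
ls; mkdir -p pics; python3 - <<'E'
from plant import ctrl
import cv2
s=ctrl.state();print(s, ctrl.pinch_z)
for c in("top","side"):
    r=ctrl.read_camera(c);cv2.imwrite(f"pics/{c}0.png",r["color"][:,:,::-1]);print(r["intrinsics"],r["rvec"],r["tvec"])
E
```

```text
pics
{'time': 0.0, 'joint_positions': array([-6.92930574e+01,  1.58779110e+01, -1.59849498e+00,  7.26496010e+01,
       -3.15569923e-03,  8.40758392e+01]), 'dq': array([-0.0045454 ,  0.02867887,  0.03617742, -0.03869385, -0.0232872 ,
        0.05210552]), 'effort': array([-3.77557330e-05, -4.45508802e+01,  2.95200276e+01,  1.63605320e-02,
        1.00917030e-04,  4.70435893e-06]), 'tcp_pos': array([ 279.85509619, -557.97347027,  230.15808362]), 'tool_rot': array([-94.48955597,  89.87395354, 112.14155084]), 'contact_force': array([-0.01285677,  0.89310881, -0.05663881]), 'moment': array([0.03239178, 0.03303857, 0.0340423 ]), 'width': 1.00183115737906} 18.700000000000003
[[580.01109025   0.         321.49129392]
 [  0.         580.01109025 238.76306044]
 [  0.           0.           1.        ]] [ 2.16909232 -2.12185253  0.17135221] [ -68.42834822  601.08969138 1348.34131613]
[[521.43270556   0.         322.74751229]
 [  0.         521.43270556 241.52583877]
 [  0.           0.           1.        ]] [ 0.55629547 -2.45089685  1.43044145] [ 520.4247855   174.87163591 1282.13778248]
```

View pics/top0.png

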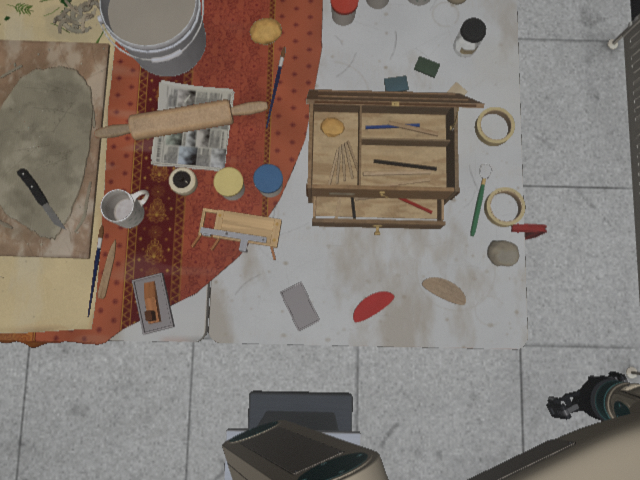

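View pics/side0.png

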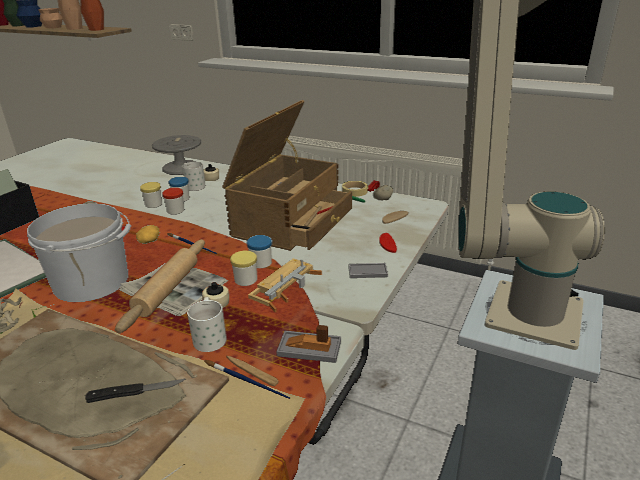

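The top view (up = world +x) shows the keeper at about (238,230), the wedge in a grey tray at (153,303), an empty smaller tray at (299,305), the red rib at (374,306) and the wooden rib at (444,290). Next I'll measure them.

```bash
cat > h.py <<'E'
from plant import ctrl
import cv2, numpy as np
def cam(c):
    r=ctrl.read_camera(c);return r
def ray(r,px):
    R=cv2.Rodrigues(np.array(r["rvec"],float))[0];t=np.array(r["tvec"],float).ravel()
    d=R.T@np.linalg.inv(r["intrinsics"])@np.array([px[0],px[1],1.]);return -R.T@t,d
def back(r,px,z=0):
    o,d=ray(r,px);return o+d*(z-o[2])/d[2]
def proj(r,P):
    return cv2.projectPoints(np.array(P,float).reshape(-1,1,3),np.array(r["rvec"],float),np.array(r["tvec"],float),np.array(r["intrinsics"]),None)[0].reshape(-1,2)
def tri(r1,p1,r2,p2):
    P=[np.array(r["intrinsics"])@np.c_[cv2.Rodrigues(np.array(r["rvec"],float))[0],np.array(r["tvec"],float).ravel()] for r in(r1,r2)]
    X=cv2.triangulatePoints(P[0],P[1],np.array(p1,float).reshape(2,1),np.array(p2,float).reshape(2,1)).ravel();return X[:3]/X[3]
def crop(r,u,v,w,h,k,name):
    im=r["color"][:,:,::-1][v:v+h,u:u+w];cv2.imwrite(name,cv2.resize(im,None,fx=k,fy=k,interpolation=cv2.INTER_CUBIC))
E
python3 - <<'E'
from h import *
np.set_printoptions(precision=1,suppress=True)
rt=cam("top");rs=cam("side")
zz={"wedge":10,"catch_roller":5,"catch_tongue":2}
for n in["keeper","wedge_seat","catch_roller","catch_tongue","wedge","wedge_tray","red_rib","wood_rib"]:
    for c,r in(("top",rt),("side",rs)):
        for d in ctrl.mark_of(c,n)[:3]:
            print(n,c,round(d["confidence"],2),np.array(d["centre"]),back(r,d["centre"],zz.get(n,0)))
crop(rt,120,190,180,150,4,"pics/t1.png")
crop(rs,230,220,170,150,4,"pics/s1.png")
crop(rt,270,260,210,80,3.8,"pics/t2.png")
E
```

```text
keeper top 0.68 [247.4 243.7] [593.  127.9   0. ]
keeper side 0.75 [298.2 284. ] [590.9 129.9   0. ]
wedge_seat top 0.94 [205.8 233.2] [617.  232.1   0. ]
wedge_seat top 0.66 [234.6 183.7] [744.8 166.3   0. ]
wedge_seat top 0.37 [207.2 236.8] [608.  228.2   0. ]
wedge_seat side 0.75 [269.7 300.4] [621.7 227.5   0. ]
wedge_seat side 0.19 [386.  241.1] [ 457.2 -191.6    0. ]
catch_roller top 0.59 [207.3 235.3] [611.  227.2   5. ]
catch_roller side 0.63 [272.4 298.8] [615.  224.4   5. ]
catch_tongue top 0.88 [243.7 249.1] [579.  136.2   2. ]
catch_tongue side 0.84 [303.  283.3] [579.1 124.1   2. ]
catch_tongue side 0.19 [310.1 343.9] [446.1 337.5   2. ]
wedge top 0.8 [150.7 298.7] [451.7 355.1  10. ]
wedge side 0.58 [311.5 346.4] [434.7 352.   10. ]
wedge side 0.16 [302.9 284.3] [571.1 138.9  10. ]
wedge_tray top 0.74 [154.  302.3] [443.6 349.4   0. ]
wedge_tray top 0.56 [300.5 304.2] [446.8  -7.6   0. ]
wedge_tray top 0.22 [206.7 238.7] [603.2 229.2   0. ]
wedge_tray side 0.7 [369.3 271.9] [438.2  -6.    0. ]
wedge_tray side 0.62 [311.2 346.5] [440.8 342.3   0. ]
red_rib top 0.59 [371.9 303.6] [ 452.  -182.1    0. ]
red_rib side 0.61 [385.9 242. ] [ 455.5 -186.1    0. ]
wood_rib top 0.84 [445.4 289.2] [ 491.1 -362.4    0. ]
wood_rib side 0.55 [393.6 217.1] [ 491.6 -357.9    0. ]
```

View pics/t1.png

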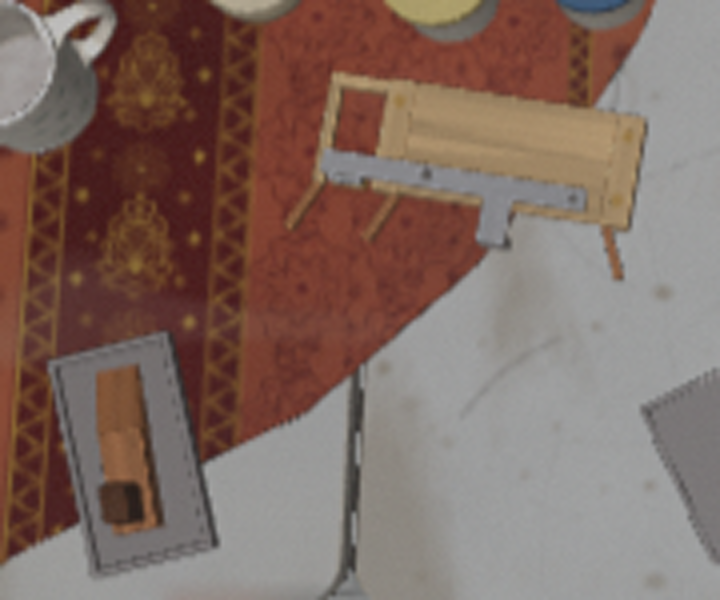

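View pics/s1.png

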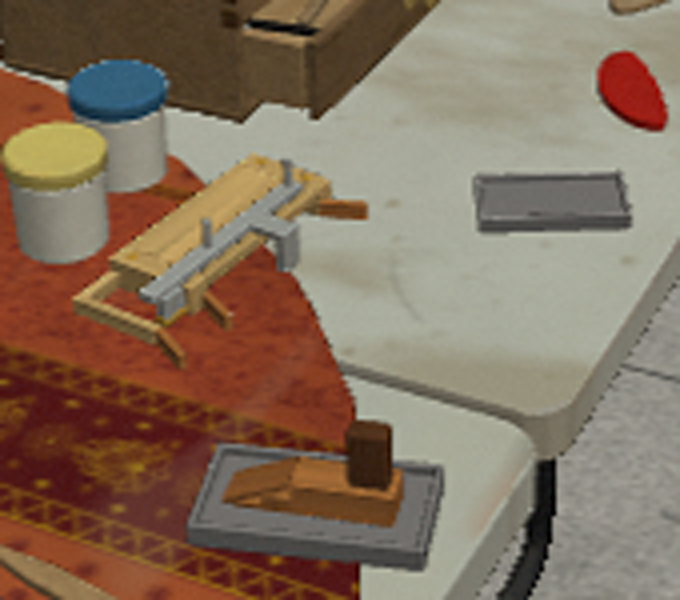

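View pics/t2.png

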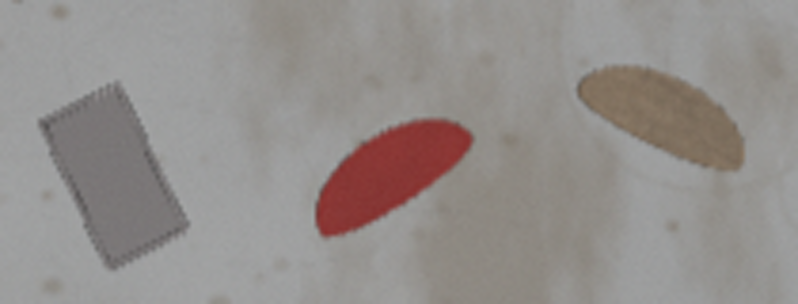

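The left tray, at top-view (153,303), is the larger (about 135 mm against 97 mm) and holds the wedge, so it is the one meant. The red rib is the left of the two ribs. Next I'll fit the poses.

```bash
cat > fit.py <<'E'
from h import *
from scipy.optimize import least_squares
np.set_printoptions(precision=2,suppress=True)
rt=cam("top");rs=cam("side")
def fr(p,L):
    c,s=np.cos(p[2]),np.sin(p[2]);L=np.array(L,float)
    return np.c_[p[0]+c*L[:,0]-s*L[:,1],p[1]+s*L[:,0]+c*L[:,1],L[:,2]]
C={"t":lambda a,b:(120+a/4,190+b/4),"s":lambda a,b:(230+a/4,220+b/4)}
obs=[("t",(12,45,53),C["t"](427,173)),("t",(12,-45,53),C["t"](573,198)),
("s",(12,45,53),C["s"](207,220)),("s",(12,-45,53),C["s"](287,163))]
for c,n,P in(("t","keeper",(0,0,0)),("s","keeper",(0,0,0)),("t","wedge_seat",(12,95,0)),("s","wedge_seat",(12,95,0)),("t","catch_roller",(5,95,5)),("s","catch_roller",(5,95,5)),("t","catch_tongue",(-19,0,2)),("s","catch_tongue",(-19,0,2))):
    d=ctrl.mark_of({"t":"top","s":"side"}[c],n)[0];obs.append((c,P,tuple(d["centre"])))
def res(p):
    return np.concatenate([proj({"t":rt,"s":rs}[c],fr(p,[P]))[0]-np.array(px) for c,P,px in obs])
o=least_squares(res,[595,130,-0.17],loss="soft_l1");print("keeper",o.x[:2],np.degrees(o.x[2]));print(res(o.x).reshape(-1,2))
K=o.x
# tray from corners (top rim z=16) crop coords
obs2=[("t",(a,b,16),C["t"](*q)) for (a,b),q in zip([(67.5,37.5),(67.5,-37.5),(-67.5,-37.5),(-67.5,37.5)],[(50,362),(165,332),(217,548),(95,575)])]
obs2+=[("s",(a,b,16),C["s"](*q)) for (a,b),q in zip([(67.5,37.5),(67.5,-37.5),(-67.5,-37.5),(-67.5,37.5)],[(190,515),(219,446),(443,466),(428,546)])]
def r2(p): return np.concatenate([proj({"t":rt,"s":rs}[c],fr(p,[P]))[0]-np.array(px) for c,P,px in obs2])
o=least_squares(r2,[443,349,0.2],loss="soft_l1");print("tray",o.x[:2],np.degrees(o.x[2]));print(r2(o.x).reshape(-1,2));T=o.x
# wedge: body corners at z=10+21 and nose, grip top z=68
W=[((50,13,13),(97,372),"t"),((50,-13,13),(136,365),"t"),((-50,-13,31),(162,527),"t"),
((-46,8,68),(101,520),"t"),((-46,-8,68),(141,524),"t"),((-22,8,68),(98,482),"t"),((-22,-8,68),(138,483),"t"),
((-46,0,68),(392,435),"s")][:-1]
def r3(p): return np.concatenate([proj(rt,fr(p,[P]))[0]-np.array(C[c](*q)) for P,q,c in W])
o=least_squares(r3,[445,350,0.2],loss="soft_l1");print("wedge",o.x[:2],np.degrees(o.x[2]));print(r3(o.x).reshape(-1,2))
Wd=o.x
for c in("top","side"):
    r={"top":rt,"side":rs}[c];d=ctrl.trace(c,"red_rib")[0]
    ct=max(cv2.findContours(d["mask"].astype(np.uint8),cv2.RETR_EXTERNAL,cv2.CHAIN_APPROX_NONE)[0],key=len).reshape(-1,2)
    w=np.array([back(r,p,6)[:2] for p in ct],np.float32);b=cv2.minAreaRect(w);print(c,b,cv2.boxPoints(b).tolist())
np.save("poses.npy",np.array([K,T,Wd]))
# overlay
for c,r,(u,v) in(("top",rt,(120,190)),("side",rs,(230,220))):
    im=cv2.resize(r["color"][:,:,::-1][v:v+150,u:u+(180 if c=="top" else 170)],None,fx=4,fy=4,interpolation=cv2.INTER_CUBIC)
    def pl(p,L,col):
        q=(proj(r,fr(p,L))-[u,v])*4+1.5;cv2.polylines(im,[q.astype(np.int32)],True,col,1,cv2.LINE_AA)
    pl(K,[(0,-62,0),(34,-62,0),(34,62,0),(0,62,0)],(255,0,0));pl(K,[(0,-62,23),(70,-62,23),(70,62,23),(0,62,23)],(0,255,0))
    pl(K,[(0,80,13),(62,80,13),(62,110,13),(0,110,13)],(255,255,0))
    pl(T,[(67.5,37.5,16),(67.5,-37.5,16),(-67.5,-37.5,16),(-67.5,37.5,16)],(0,255,0))
    pl(Wd,[(50,13,13),(50,-13,13),(10,-13,31),(-50,-13,31),(-50,13,31),(10,13,31)],(255,255,0))
    pl(Wd,[(-46,8,68),(-46,-8,68),(-22,-8,68),(-22,8,68)],(0,255,255))
    cv2.imwrite(f"pics/ov_{c}.png",im)
E
python3 fit.py
```

```text
keeper [593.68 133.06] -7.725386974061028
[[-1.76 -0.88]
 [-1.16 -1.3 ]
 [ 0.09 -0.76]
 [ 0.35 -1.63]
 [ 0.03 -0.73]
 [ 0.73 -1.35]
 [ 1.07 -0.98]
 [ 1.09 -2.28]
 [-1.32  0.55]
 [ 0.47 -0.82]
 [-1.42  0.97]
 [ 0.47  2.33]]
tray [440.46 347.72] 16.143338009080452
[[-0.91 -0.22]
 [ 0.65 -0.64]
 [-0.07 -0.33]
 [-0.28  1.1 ]
 [-0.62  1.7 ]
 [ 0.2  -2.25]
 [ 1.24 -1.68]
 [-0.    0.24]]
wedge [442.95 347.49] 14.257134341160047
[[-0.04  0.4 ]
 [ 0.78 -0.26]
 [-0.07 -0.32]
 [ 1.63  1.63]
 [-1.53 -0.95]
 [ 0.5   0.93]
 [-2.68 -0.89]]
top ((450.134033203125, -180.4144744873047), (45.299407958984375, 110.43578338623047), 27.580163955688477) [[404.4928894042969, -141.95790100097656], [455.6234436035156, -239.8441925048828], [495.7751770019531, -218.8710479736328], [444.6446228027344, -120.98475646972656]]
side ((449.79150390625, -174.58255004882812), (46.43120574951172, 121.20840454101562), 33.35530471801758) [[397.0780944824219, -136.7258758544922], [463.7220153808594, -237.9684600830078], [502.5049133300781, -212.43922424316406], [435.8609924316406, -111.19664001464844]]
```

View pics/ov_top.png

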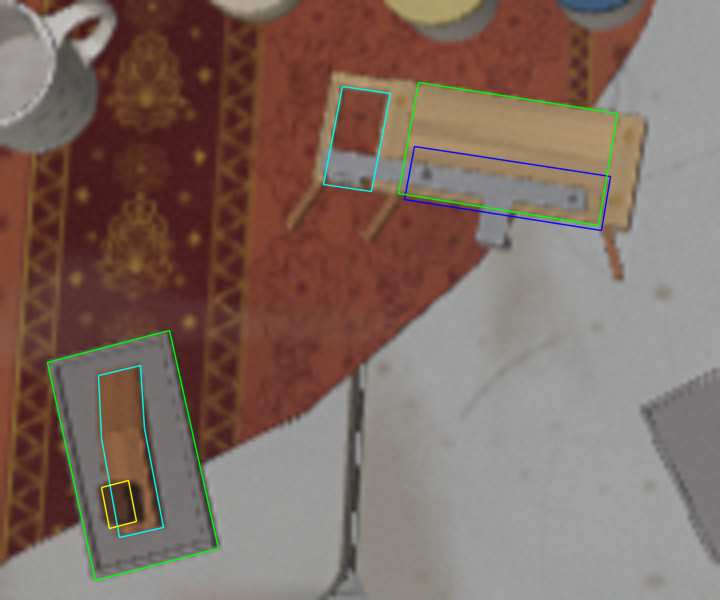

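View pics/ov_side.png

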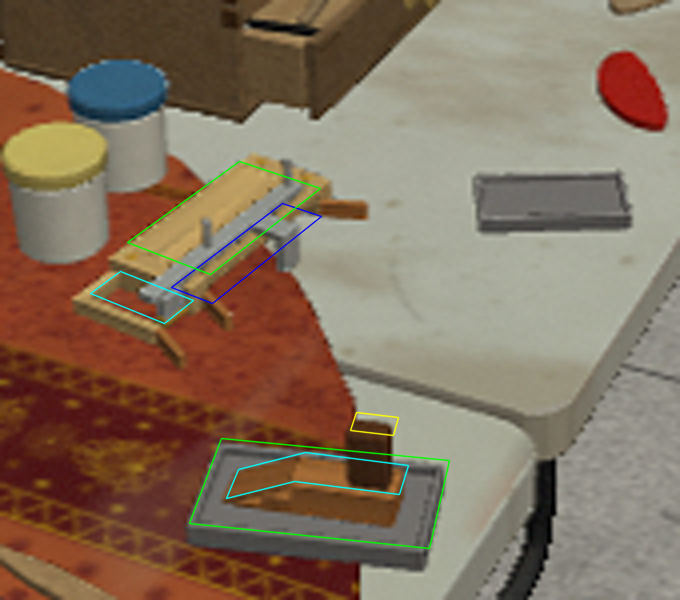

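The overlays match to within about 1 px. The wedge sits at about (443,347), yaw 14°, and the keeper at (594,133), yaw −8°. Next is the move to the wedge.

```bash
cat > st.py <<'E'
from h import *
from scipy.spatial.transform import Rotation as R
import sys
s=ctrl.state();M=R.from_euler("xyz",s["tool_rot"],degrees=True).as_matrix()
print("t%.2f"%s["time"],"tcp",np.round(s["tcp_pos"],1),"jaw",np.round(np.degrees(np.arctan2(M[1,1],M[0,1])),1),"toolx",np.round(M[:,0],3),"F",np.round(s["contact_force"],1),"w%.3f"%s["width"],"q",np.round(s["joint_positions"],0))
if len(sys.argv)>=4:
    d=np.array([float(v) for v in sys.argv[1:4]])-s["tcp_pos"];print("units",np.round(d/40,2))
if len(sys.argv)>4:
    a=(float(sys.argv[4])-np.degrees(np.arctan2(M[1,1],M[0,1]))+90)%180-90
    v=np.array([M[0,1],M[1,1],0]);v/=np.linalg.norm(v)
    A=np.radians(a);Mt=np.c_[[0,0,-1],[np.cos(A)*v[0]-np.sin(A)*v[1],np.sin(A)*v[0]+np.cos(A)*v[1],0],[0,0,0]]
    Mt[:,2]=np.cross(Mt[:,0],Mt[:,1]);print("turn units",np.round(R.from_matrix(Mt@M.T).as_rotvec()/0.1,2))
E
python3 st.py 410 339 120 104.3
```

```text
t1.60 tcp [ 280.1 -558.7  231.3] jaw -63.4 toolx [-0.  0. -1.] F [0.1 0.3 0.1] w1.001 q [-69.  16.  -2.  73.  -0.  84.]
units [ 3.25 22.44 -2.78]
turn units [-0.   -0.   -2.15]
```

```bash
python3 -m jog '[{"hand":-1,"tx":0.5,"ty":0.85},{"hand":-1,"tx":0.5,"ty":0.85},{"hand":-1,"tx":0.5,"ty":0.85},{"hand":-1,"tx":0.5,"ty":0.85},{"hand":-1,"tx":0.4,"ty":0.9},{"hand":-1,"tx":0.4,"ty":0.9},{"hand":-1,"tx":0.4,"ty":0.9},{"hand":-1,"tx":0.3,"ty":0.9}]'; python3 st.py 410 339 120 104.3
```

```text
t1.60 tcp [ 280.1 -558.7  231.3] jaw -63.4 toolx [-0.  0. -1.] F [0.1 0.3 0.1] w1.001 q [-69.  16.  -2.  73.  -0.  84.]
units [ 3.25 22.44 -2.78]
turn units [-0.   -0.   -2.15]invalid input
```

```bash
python3 -m jog '[{"hand":-1,"tx":0.5,"ty":0.85,"tz":0,"wx":0,"wy":0,"wz":0},{"hand":-1,"tx":0.5,"ty":0.85,"tz":0,"wx":0,"wy":0,"wz":0},{"hand":-1,"tx":0.5,"ty":0.85,"tz":0,"wx":0,"wy":0,"wz":0},{"hand":-1,"tx":0.5,"ty":0.85,"tz":0,"wx":0,"wy":0,"wz":0},{"hand":-1,"tx":0.4,"ty":0.9,"tz":0,"wx":0,"wy":0,"wz":0},{"hand":-1,"tx":0.4,"ty":0.9,"tz":0,"wx":0,"wy":0,"wz":0},{"hand":-1,"tx":0.4,"ty":0.9,"tz":0,"wx":0,"wy":0,"wz":0},{"hand":-1,"tx":0.3,"ty":0.9,"tz":0,"wx":0,"wy":0,"wz":0}]'; python3 st.py 410 339 120 104.3
```

```text
time: 2.27
tcp_pos: [421.7, -276.9, 231.5]
tool_rot: [87.5, 89.5, -66.7]
contact_force: [0.7, -0.8, 0.2]
width: 1.003
t2.27 tcp [ 421.7 -276.9  231.5] jaw -64.2 toolx [ 0.003 -0.008 -1.   ] F [ 0.7 -0.8  0.2] w1.003 q [-41.   3. -16.  70.  -0. 114.]
units [-0.29 15.4  -2.79]
turn units [ 0.08  0.02 -2.01]
```

```bash
python3 -m jog '[{"hand":-1,"tx":0,"ty":0.9,"tz":0,"wx":0,"wy":0,"wz":1},{"hand":-1,"tx":0,"ty":0.9,"tz":0,"wx":0,"wy":0,"wz":1},{"hand":-1,"tx":0,"ty":0.9,"tz":0,"wx":0,"wy":0,"wz":1},{"hand":-1,"tx":0,"ty":0.9,"tz":0,"wx":0,"wy":0,"wz":1},{"hand":-1,"tx":0,"ty":0.9,"tz":0,"wx":0,"wy":0,"wz":1},{"hand":-1,"tx":0,"ty":0.9,"tz":0,"wx":0,"wy":0,"wz":1},{"hand":-1,"tx":0,"ty":0.9,"tz":0,"wx":0,"wy":0,"wz":1},{"hand":-1,"tx":0,"ty":0.9,"tz":0,"wx":0,"wy":0,"wz":1}]';python3 -m jog '[{"hand":-1,"tx":0,"ty":0.7,"tz":0,"wx":0,"wy":0,"wz":1},{"hand":-1,"tx":0,"ty":0.7,"tz":0,"wx":0,"wy":0,"wz":1},{"hand":-1,"tx":0,"ty":0.7,"tz":0,"wx":0,"wy":0,"wz":1},{"hand":-1,"tx":0,"ty":0.7,"tz":0,"wx":0,"wy":0,"wz":1},{"hand":-1,"tx":0,"ty":0.7,"tz":0,"wx":0,"wy":0,"wz":1},{"hand":-1,"tx":0,"ty":0.7,"tz":0,"wx":0,"wy":0,"wz":1},{"hand":-1,"tx":0,"ty":0.7,"tz":0,"wx":0,"wy":0,"wz":1},{"hand":-1,"tx":0,"ty":0.7,"tz":0,"wx":0,"wy":0,"wz":1}]'; python3 st.py 410 339 120 104.3
```

```text
time: 2.93
tcp_pos: [422.8, 24.8, 233.7]
tool_rot: [102.3, 89.1, -3.9]
contact_force: [1.0, 0.8, -0.4]
width: 0.998
time: 3.6
tcp_pos: [420.1, 262.6, 236.1]
tool_rot: [99.6, 88.7, 41.8]
contact_force: [0.8, -1.2, -0.4]
width: 0.997
t3.60 tcp [420.1 262.6 236.1] jaw 32.2 toolx [ 0.017  0.015 -1.   ] F [ 0.8 -1.2 -0.4] w0.997 q [ 24.   2. -18.  69.   0.  82.]
units [-0.25  1.91 -2.9 ]
turn units [-0.24  0.05 12.58]
```

```bash
python3 -m jog '[{"hand":-1,"tx":0,"ty":0.2,"tz":0,"wx":0,"wy":0,"wz":1},{"hand":-1,"tx":0,"ty":0.2,"tz":0,"wx":0,"wy":0,"wz":1},{"hand":-1,"tx":0,"ty":0.2,"tz":-0.2,"wx":0,"wy":0,"wz":1},{"hand":-1,"tx":0,"ty":0.2,"tz":-0.2,"wx":0,"wy":0,"wz":1},{"hand":-1,"tx":0,"ty":0.2,"tz":-0.2,"wx":0,"wy":0,"wz":1},{"hand":-1,"tx":0,"ty":0.2,"tz":-0.2,"wx":0,"wy":0,"wz":1},{"hand":-1,"tx":0,"ty":0.2,"tz":-0.2,"wx":0,"wy":0,"wz":1},{"hand":-1,"tx":0,"ty":0.2,"tz":-0.2,"wx":0,"wy":0,"wz":1}]';python3 -m jog '[{"hand":-1,"tx":0,"ty":0.2,"tz":-0.3,"wx":0,"wy":0,"wz":1},{"hand":-1,"tx":0,"ty":0.2,"tz":-0.3,"wx":0,"wy":0,"wz":1},{"hand":-1,"tx":0,"ty":0,"tz":-0.3,"wx":0,"wy":0,"wz":1},{"hand":-1,"tx":0,"ty":0,"tz":-0.3,"wx":0,"wy":0,"wz":1},{"hand":-1,"tx":0,"ty":0,"tz":0,"wx":0,"wy":0,"wz":0}]'; python3 st.py 410 339 120 104.3
```

```text
time: 4.27
tcp_pos: [421.3, 336.8, 190.0]
tool_rot: [91.5, 88.2, 82.4]
contact_force: [1.1, 0.1, -0.7]
width: 1.0
time: 4.68
tcp_pos: [421.1, 355.3, 139.4]
tool_rot: [91.3, 88.1, 106.6]
contact_force: [-1.0, -1.0, -0.6]
width: 0.998
t4.68 tcp [421.1 355.3 139.4] jaw 105.3 toolx [-0.009  0.031 -0.999] F [-1.  -1.  -0.6] w0.998 q [ 32.  12. -18.  59.   2.  17.]
units [-0.28 -0.41 -0.48]
turn units [-0.31 -0.09 -0.17]
```

```bash
python3 -m jog '[{"hand":-1,"tx":-0.28,"ty":-0.41,"tz":-0.2,"wx":-0.3,"wy":-0.1,"wz":-0.2},{"hand":-1,"tx":0,"ty":0,"tz":-0.2,"wx":0,"wy":0,"wz":0},{"hand":-1,"tx":0,"ty":0,"tz":0,"wx":0,"wy":0,"wz":0}]'; python3 st.py 410 339 35 104.3; python3 - <<'E'
from h import *
rt=cam("top");rs=cam("side");crop(rt,100,250,120,90,6,"pics/t3.png");crop(rs,250,290,120,90,6,"pics/s3.png")
E
```

```text
time: 4.93
tcp_pos: [410.7, 339.2, 123.8]
tool_rot: [11.0, 89.8, 24.7]
contact_force: [-0.3, -0.3, 0.2]
width: 1.002
t4.93 tcp [410.7 339.2 123.8] jaw 103.7 toolx [ 0.003  0.001 -1.   ] F [-0.3 -0.3  0.2] w1.002 q [ 33.  11. -21.  57.  -0.  19.]
units [-0.02 -0.   -2.22]
turn units [-0.01  0.03  0.1 ]
```

View pics/t3.png

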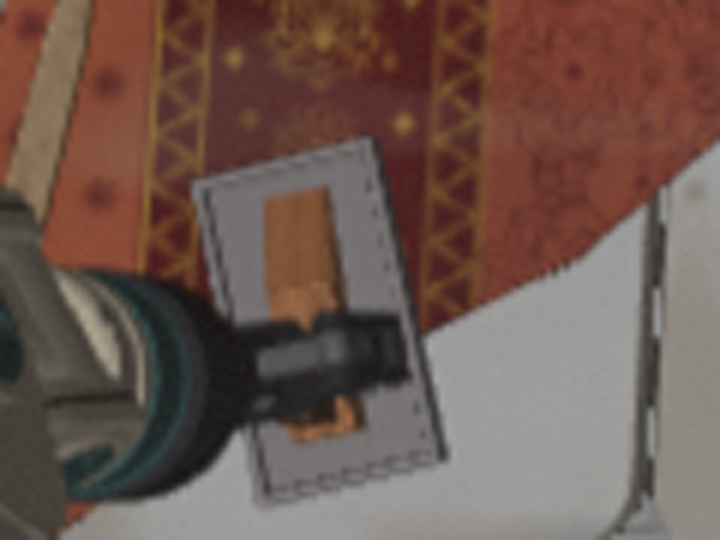

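View pics/s3.png

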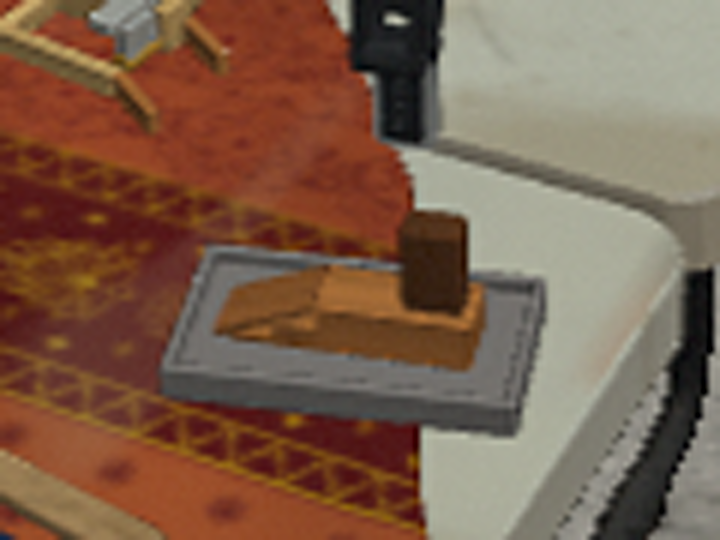

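```bash
python3 - <<'E'
from h import *
rt=cam("top");rs=cam("side")
for P in([410.7,339.2,124],[410.7,339.2,68],[410.7,339.2,31]):
  print((proj(rt,[P])[0]-[100,250])*6,(proj(rs,[P])[0]-[250,290])*6)
E
python3 -m jog '[{"hand":-1,"tx":0,"ty":0,"tz":-0.3,"wx":0,"wy":0,"wz":0},{"hand":-1,"tx":0,"ty":0,"tz":-0.3,"wx":0,"wy":0,"wz":0}]'
python3 - <<'E'
from h import *
rt=cam("top");rs=cam("side");crop(rt,100,250,120,90,6,"pics/t4.png");crop(rs,250,290,120,90,6,"pics/s4.png")
E
```

```text
[252.94829314 389.41192841] [434.48351181  88.94239139]
[296.05277019 392.56992055] [437.91119186 213.13607848]
[322.63283832 394.51727387] [440.08791795 292.00447793]
time: 5.3
tcp_pos: [416.0, 342.5, 105.3]
tool_rot: [18.6, 89.1, 32.3]
contact_force: [-0.3, -0.4, -0.1]
width: 1.0
```

View pics/s4.png

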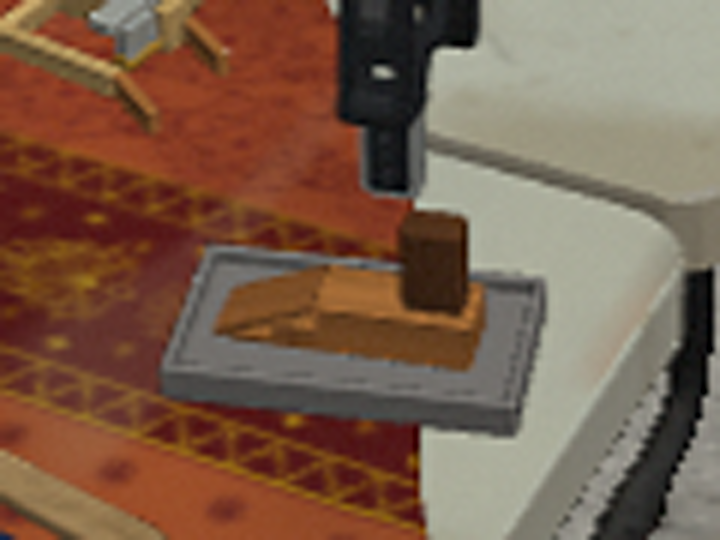

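View pics/t4.png

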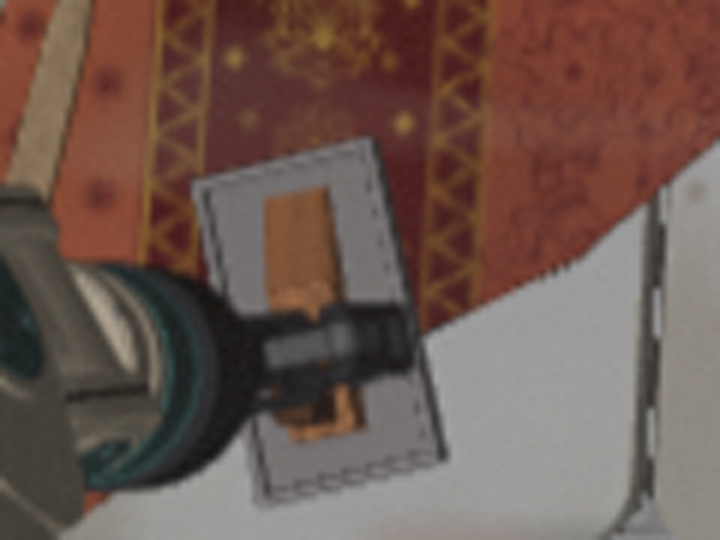

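```bash
python3 -m jog '[{"hand":-1,"tx":-0.1,"ty":-0.08,"tz":0,"wx":0,"wy":0,"wz":0},{"hand":-1,"tx":0,"ty":0,"tz":0,"wx":0,"wy":0,"wz":0}]'; python3 st.py 412 339.5 35 104.3
```

```text
time: 5.57
tcp_pos: [410.9, 338.6, 104.7]
tool_rot: [19.1, 89.3, 32.8]
contact_force: [0.4, -0.4, 0.2]
width: 1.004
t5.57 tcp [410.9 338.6 104.7] jaw 103.7 toolx [ 0.01   0.006 -1.   ] F [ 0.4 -0.4  0.2] w1.004 q [ 33.  12. -23.  54.   0.  19.]
units [ 0.03  0.02 -1.74]
turn units [-0.07  0.1   0.1 ]
```

```bash
python3 -m jog '[{"hand":-1,"tx":0,"ty":0,"tz":-0.5,"wx":0,"wy":0.05,"wz":0.1},{"hand":-1,"tx":0,"ty":0,"tz":-0.5,"wx":0,"wy":0,"wz":0},{"hand":-1,"tx":0,"ty":0,"tz":-0.3,"wx":0,"wy":0,"wz":0},{"hand":-1,"tx":0,"ty":0,"tz":-0.2,"wx":0,"wy":0,"wz":0},{"hand":-1,"tx":0,"ty":0,"tz":0,"wx":0,"wy":0,"wz":0}]'; python3 st.py 412 339.5 35 104.3
```

```text
time: 5.98
tcp_pos: [415.0, 341.2, 48.7]
tool_rot: [27.9, 88.9, 42.1]
contact_force: [0.1, 0.3, -0.0]
width: 0.999
t5.98 tcp [415.  341.2  48.7] jaw 104.3 toolx [ 0.015  0.013 -1.   ] F [ 0.1  0.3 -0. ] w0.999 q [ 32.  16. -26.  47.   0.  18.]
units [-0.08 -0.04 -0.34]
turn units [-0.13  0.15  0.  ]
```

```bash
python3 -m jog '[{"hand":-1,"tx":-0.12,"ty":-0.05,"tz":-0.2,"wx":-0.1,"wy":0.15,"wz":0},{"hand":-1,"tx":-0.03,"ty":0,"tz":-0.15,"wx":0,"wy":0,"wz":0},{"hand":-1,"tx":0,"ty":0,"tz":0,"wx":0,"wy":0,"wz":0}]'; python3 st.py 412 339.5 35 104.3
```

```text
time: 6.23
tcp_pos: [409.9, 339.9, 35.7]
tool_rot: [63.0, 89.8, 77.3]
contact_force: [-1.4, -0.4, 0.1]
width: 1.002
t6.23 tcp [409.9 339.9  35.7] jaw 104.3 toolx [ 0.001  0.004 -1.   ] F [-1.4 -0.4  0.1] w1.002 q [ 33.  17. -26.  47.   0.  18.]
units [ 0.05 -0.01 -0.02]
turn units [-0.04  0.01  0.01]
```

```bash
python3 -m jog '[{"hand":1,"tx":0.04,"ty":0,"tz":0,"wx":0,"wy":0,"wz":0},{"hand":1,"tx":0,"ty":0,"tz":0,"wx":0,"wy":0,"wz":0},{"hand":1,"tx":0,"ty":0,"tz":0,"wx":0,"wy":0,"wz":0},{"hand":1,"tx":0,"ty":0,"tz":0,"wx":0,"wy":0,"wz":0},{"hand":1,"tx":0,"ty":0,"tz":0,"wx":0,"wy":0,"wz":0},{"hand":1,"tx":0,"ty":0,"tz":0,"wx":0,"wy":0,"wz":0},{"hand":1,"tx":0,"ty":0,"tz":0,"wx":0,"wy":0,"wz":0},{"hand":1,"tx":0,"ty":0,"tz":0,"wx":0,"wy":0,"wz":0}]' 60; python3 st.py 412 339.5 35 104.3
```

```text
time: 6.9
tcp_pos: [413.2, 340.9, 37.7]
tool_rot: [40.5, 89.6, 54.8]
contact_force: [0.3, -0.9, -1.2]
width: 0.172
t6.90 tcp [413.2 340.9  37.7] jaw 104.3 toolx [ 0.004  0.006 -1.   ] F [ 0.3 -0.9 -1.2] w0.172 q [ 33.  17. -26.  47.   0.  18.]
units [-0.03 -0.04 -0.07]
turn units [-0.06  0.04  0.01]
```

```bash
python3 -m jog '[{"hand":1,"tx":0,"ty":0,"tz":0.5,"wx":0,"wy":0,"wz":0},{"hand":1,"tx":0,"ty":0,"tz":0.8,"wx":0,"wy":0,"wz":0},{"hand":1,"tx":0.1,"ty":-0.3,"tz":0.3,"wx":0,"wy":0,"wz":-0.6},{"hand":1,"tx":0.25,"ty":-0.5,"tz":0,"wx":0,"wy":0,"wz":-0.8},{"hand":1,"tx":0.25,"ty":-0.5,"tz":0,"wx":0,"wy":0,"wz":-0.8},{"hand":1,"tx":0.25,"ty":-0.5,"tz":0,"wx":0,"wy":0,"wz":-0.8},{"hand":1,"tx":0.25,"ty":-0.4,"tz":0,"wx":0,"wy":0,"wz":-0.6},{"hand":1,"tx":0,"ty":0,"tz":0,"wx":0,"wy":0,"wz":0}]' 60; python3 st.py 473.7 245.2 70 82.3
```

```text
time: 7.57
tcp_pos: [455.9, 249.3, 103.3]
tool_rot: [68.3, 89.7, 61.2]
contact_force: [0.2, 0.2, -1.8]
width: 0.177
t7.57 tcp [455.9 249.3 103.3] jaw 82.9 toolx [ 0.003  0.005 -1.   ] F [ 0.2  0.2 -1.8] w0.177 q [ 21.  11. -24.  54.   0.  29.]
units [ 0.44 -0.1  -0.83]
turn units [-0.05  0.03 -0.1 ]
```

```bash
python3 -m jog '[{"hand":1,"tx":0.2,"ty":-0.1,"tz":-0.3,"wx":0,"wy":0,"wz":-0.1},{"hand":1,"tx":0.1,"ty":0,"tz":-0.3,"wx":0,"wy":0,"wz":0},{"hand":1,"tx":0,"ty":0,"tz":-0.3,"wx":0,"wy":0,"wz":0},{"hand":1,"tx":0,"ty":0,"tz":0,"wx":0,"wy":0,"wz":0}]' 60; python3 st.py 473.7 245.2 55 82.3
python3 - <<'E'
from h import *
rt=cam("top");rs=cam("side");crop(rt,150,200,133,100,6,"pics/t5.png");crop(rs,240,240,133,100,6,"pics/s5.png")
E
```

```text
time: 7.9
tcp_pos: [468.8, 245.5, 63.7]
tool_rot: [74.9, 89.6, 67.3]
contact_force: [-1.2, -0.0, -1.7]
width: 0.174
t7.90 tcp [468.8 245.5  63.7] jaw 82.4 toolx [ 0.003  0.007 -1.   ] F [-1.2 -0.  -1.7] w0.174 q [ 20.  15. -25.  50.   0.  28.]
units [ 0.12 -0.01 -0.22]
turn units [-0.07  0.03 -0.01]
```

View pics/t5.png

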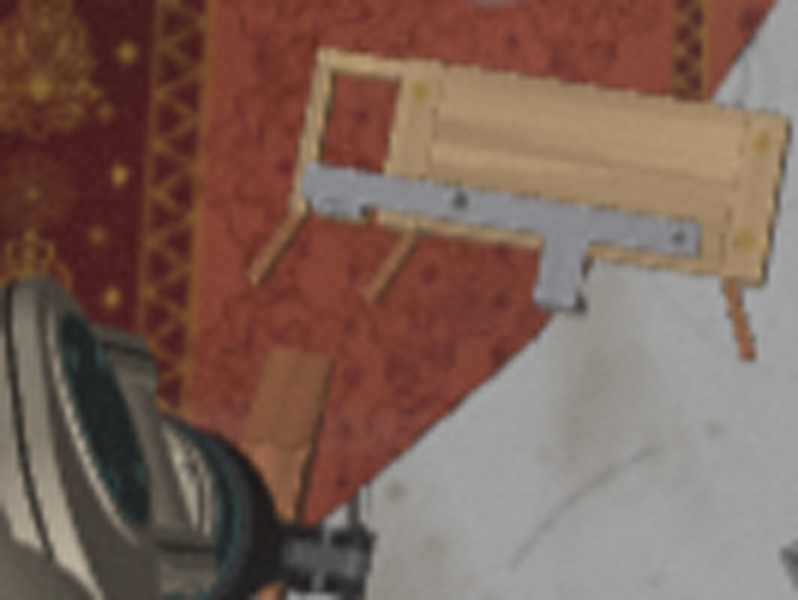

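View pics/s5.png

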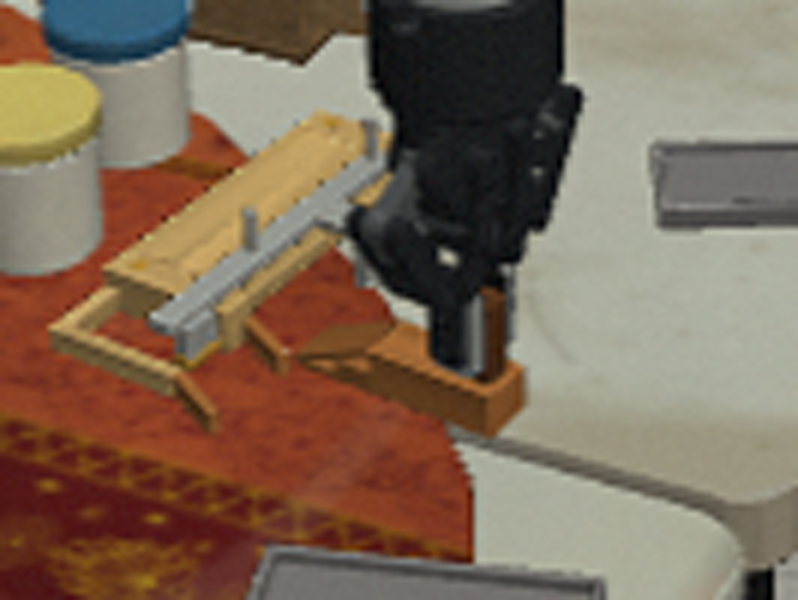

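```bash
python3 - <<'E'
from h import *
np.set_printoptions(precision=1,suppress=True)
rt=cam("top");rs=cam("side")
K=np.array([593.7,133.1]);a=np.radians(-7.73);x=np.array([np.cos(a),np.sin(a)]);y=np.array([-x[1],x[0]])
def k(P): d=P[:2]-K;return np.array([d@x,d@y])
f=lambda u,v:(150+u/6,200+v/6)
for n,u,v,z in(("noseL",270,348,39),("noseR",333,355,39),("chL back",332,77,13),("chR back",400,83,13),("chL front",309,165,13),("lipL tip",252,278,13),("lipR tip",374,300,13),("roofLfront",345,195,0)):
    P=back(rt,f(u,v),z);print(n,P,k(P))
g=lambda u,v:(240+u/6,240+v/6)
for n,u,v,z in(("nose far",395,322,57),("noseL",297,357,39),("noseR",300,340,39),("rear top L",490,397,57),("rear top R",523,370,57),("chL lip tip",213,425,13),("chR liptip",285,368,13),("railback corner out",50,330,13)):
    P=back(rs,g(u,v),z);print(n,P,k(P))
E
```

```text
noseL [550.  247.3  39. ] [-58.7 107.2]
noseR [547.7 222.   39. ] [-57.5  81.9]
chL back [665.9 233.4  13. ] [ 58.1 109.1]
chR back [664.  205.3  13. ] [60. 81.]
chL front [628.9 240.9  13. ] [ 20.4 111.6]
lipL tip [581.5 261.7  13. ] [-29.3 125.8]
lipR tip [573.6 211.5  13. ] [-30.5  75. ]
roofLfront [618.8 228.    0. ] [12.1 97.4]
nose far [510.2 233.1  57. ] [-96.2  87.9]
noseL [547.9 249.5  39. ] [-61.  109.2]
noseR [552.8 238.4  39. ] [-54.7  98.9]
rear top L [452.1 263.   57. ] [-157.8  109.7]
rear top R [448.2 241.4  57. ] [-158.8   87.7]
chL lip tip [575.1 274.6  13. ] [-37.5 137.7]
chR liptip [567.9 227.3  13. ] [-38.2  89.9]
railback corner out [674.5 245.3  13. ] [ 65.  122.1]
```

```bash
python3 -m jog '[{"hand":1,"tx":0,"ty":0,"tz":-0.35,"wx":-0.05,"wy":0.05,"wz":0},{"hand":1,"tx":0,"ty":0,"tz":-0.3,"wx":0,"wy":0,"wz":0},{"hand":1,"tx":0,"ty":0,"tz":-0.1,"wx":0,"wy":0,"wz":0},{"hand":1,"tx":0,"ty":0,"tz":0,"wx":0,"wy":0,"wz":0}]' 60; python3 st.py 470 245.3 29 82.3
```

```text
time: 8.43
tcp_pos: [472.7, 248.5, 36.5]
tool_rot: [40.9, 89.5, 33.5]
contact_force: [-0.8, 0.2, -0.3]
width: 0.177
t8.43 tcp [472.7 248.5  36.5] jaw 82.5 toolx [ 0.007  0.005 -1.   ] F [-0.8  0.2 -0.3] w0.177 q [ 21.  17. -26.  46.   0.  28.]
units [-0.07 -0.08 -0.19]
turn units [-0.05  0.07 -0.04]
```

```bash
python3 -m jog '[{"hand":1,"tx":0,"ty":-0.09,"tz":-0.15,"wx":-0.05,"wy":0.05,"wz":0},{"hand":1,"tx":0,"ty":0,"tz":-0.05,"wx":0,"wy":0,"wz":0},{"hand":1,"tx":0,"ty":0,"tz":0,"wx":0,"wy":0,"wz":0}]' 60; python3 st.py 470 245.3 29 82.3
```

```text
time: 8.68
tcp_pos: [472.7, 244.8, 27.8]
tool_rot: [-20.9, 89.9, -28.3]
contact_force: [-0.4, -0.4, -1.2]
width: 0.174
t8.68 tcp [472.7 244.8  27.8] jaw 82.6 toolx [ 0.002 -0.001 -1.   ] F [-0.4 -0.4 -1.2] w0.174 q [ 20.  18. -26.  46.  -0.  28.]
units [-0.07  0.01  0.03]
turn units [ 0.01  0.02 -0.05]
```

```bash
python3 -m jog '[{"hand":1,"tx":0.3,"ty":-0.04,"tz":0.02,"wx":0,"wy":0,"wz":0},{"hand":1,"tx":0.3,"ty":-0.04,"tz":0,"wx":0,"wy":0,"wz":0},{"hand":1,"tx":0.3,"ty":-0.04,"tz":0,"wx":0,"wy":0,"wz":0},{"hand":1,"tx":0.3,"ty":-0.04,"tz":0,"wx":0,"wy":0,"wz":0},{"hand":1,"tx":0.15,"ty":-0.02,"tz":0,"wx":0,"wy":0,"wz":0},{"hand":1,"tx":0,"ty":0,"tz":0,"wx":0,"wy":0,"wz":0}]' 60; python3 st.py 588 229.5 28 82.3
```

```text
time: 9.18
tcp_pos: [532.5, 236.9, 29.5]
tool_rot: [41.7, 89.9, 34.3]
contact_force: [-2.2, 1.3, -3.1]
width: 0.176
t9.18 tcp [532.5 236.9  29.5] jaw 82.6 toolx [ 0.001  0.001 -1.   ] F [-2.2  1.3 -3.1] w0.176 q [ 18.  22. -20.  48.   0.  25.]
units [ 1.39 -0.19 -0.04]
turn units [-0.01  0.01 -0.05]
```

```bash
python3 - <<'E'
from h import *
rt=cam("top");rs=cam("side");crop(rt,150,200,133,100,6,"pics/t6.png");crop(rs,240,240,133,100,6,"pics/s6.png")
E
```

```text
(no output)
```

View pics/t6.png

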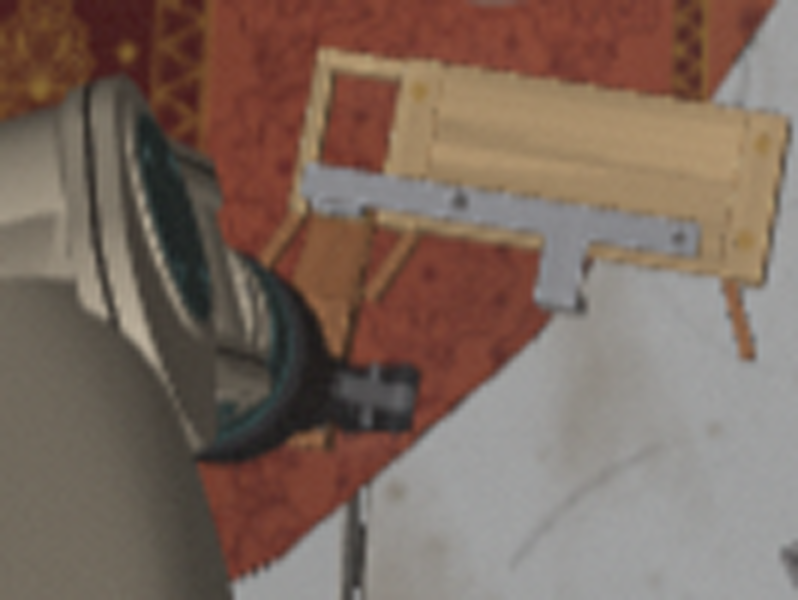

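View pics/s6.png

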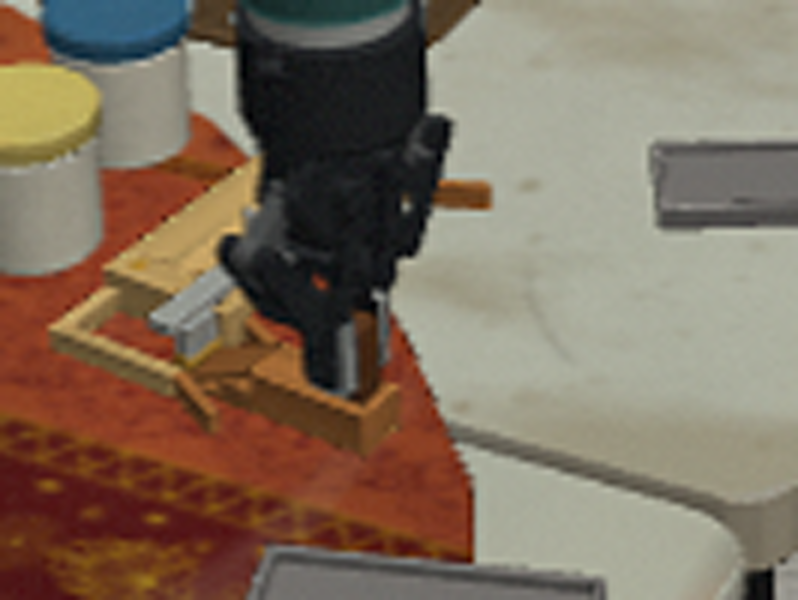

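The wedge is lined up in the channel with its nose at the roller. I'll push on.

```bash
python3 -m jog '[{"hand":1,"tx":0.25,"ty":-0.035,"tz":-0.03,"wx":0,"wy":0,"wz":-0.05},{"hand":1,"tx":0.25,"ty":-0.035,"tz":0,"wx":0,"wy":0,"wz":0},{"hand":1,"tx":0.25,"ty":-0.035,"tz":0,"wx":0,"wy":0,"wz":0},{"hand":1,"tx":0.25,"ty":-0.035,"tz":0,"wx":0,"wy":0,"wz":0}]' 60; python3 st.py 588 229.5 28 82.3
```

```text
time: 9.62
tcp_pos: [554.1, 233.1, 29.8]
tool_rot: [179.5, 88.1, 172.1]
contact_force: [-13.3, 1.8, 12.6]
width: 0.178
t9.62 tcp [554.1 233.1  29.8] jaw 82.6 toolx [-0.033  0.005 -0.999] F [-13.3   1.8  12.6] w0.178 q [ 16.  24. -16.  51.   1.  24.]
units [ 0.85 -0.09 -0.05]
turn units [-0.05 -0.33 -0.05]
```

```bash
python3 -m jog '[{"hand":1,"tx":0.2,"ty":-0.028,"tz":0.0,"wx":0,"wy":-0.3,"wz":0},{"hand":1,"tx":0.25,"ty":-0.035,"tz":0,"wx":0,"wy":-0.2,"wz":0},{"hand":1,"tx":0.25,"ty":-0.035,"tz":0,"wx":0,"wy":-0.1,"wz":0}]' 60; python3 st.py 588 229.5 28 82.3
```

```text
time: 9.87
tcp_pos: [569.2, 230.8, 27.5]
tool_rot: [87.9, 89.5, 80.7]
contact_force: [-17.6, 4.5, 17.4]
width: 0.179
t9.87 tcp [569.2 230.8  27.5] jaw 82.8 toolx [ 0.001  0.009 -1.   ] F [-17.6   4.5  17.4] w0.179 q [ 16.  24. -16.  49.   0.  23.]
units [ 0.47 -0.03  0.01]
turn units [-0.09  0.01 -0.09]
```

```bash
python3 -m jog '[{"hand":1,"tx":0.2,"ty":-0.015,"tz":0.04,"wx":-0.05,"wy":0,"wz":-0.05},{"hand":1,"tx":0.2,"ty":-0.02,"tz":0.03,"wx":0,"wy":-0.05,"wz":0},{"hand":1,"tx":0.15,"ty":-0.02,"tz":0,"wx":0,"wy":0,"wz":0}]' 60; python3 st.py 588 229.5 28 82.3
```

```text
time: 10.12
tcp_pos: [583.6, 229.1, 28.2]
tool_rot: [160.9, 89.5, 153.6]
contact_force: [-6.2, 1.6, 3.3]
width: 0.177
t10.12 tcp [583.6 229.1  28.2] jaw 82.7 toolx [-0.008  0.004 -1.   ] F [-6.2  1.6  3.3] w0.177 q [ 15.  26. -14.  51.   0.  23.]
units [ 0.11  0.01 -0.01]
turn units [-0.04 -0.08 -0.07]
```

```bash
python3 - <<'E'
from h import *
rt=cam("top");rs=cam("side");crop(rt,150,200,133,100,6,"pics/t7.png");crop(rs,240,240,133,100,6,"pics/s7.png")
E
```

```text
(no output)
```

View pics/t7.png

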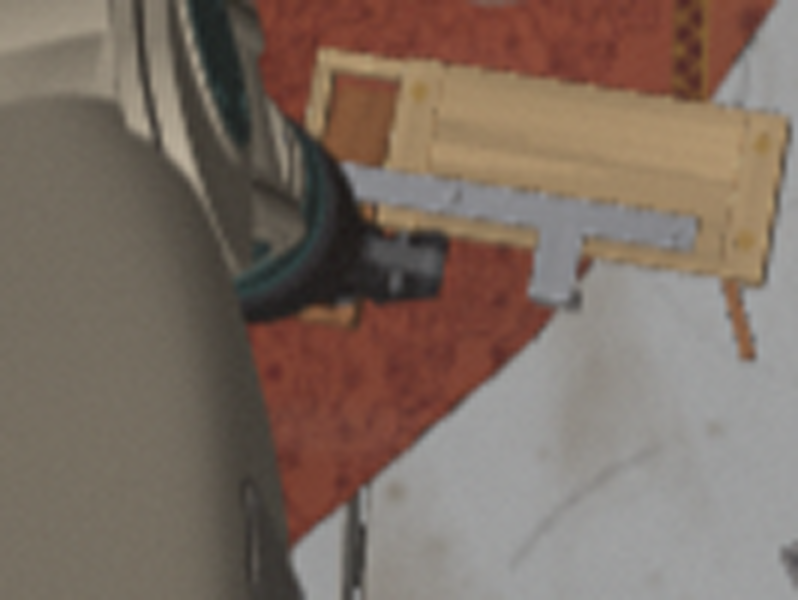

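View pics/s7.png

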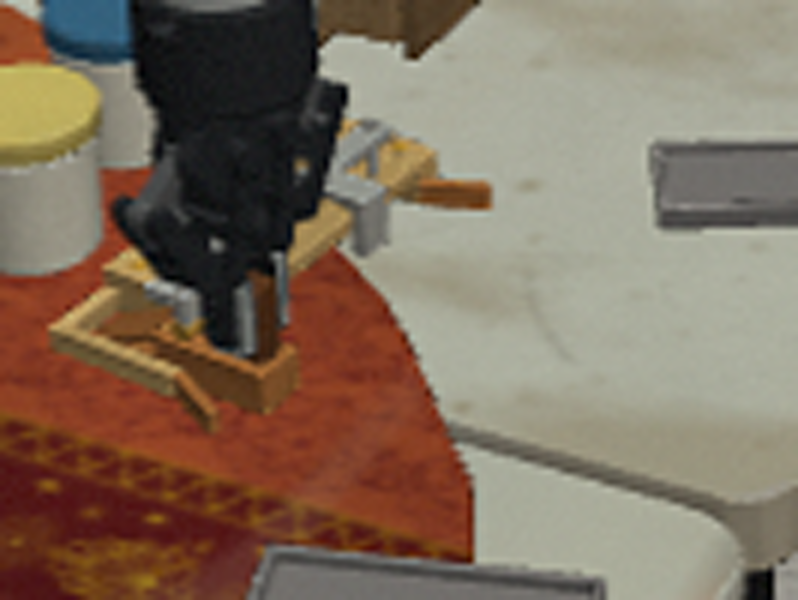

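```bash
python3 -m jog '[{"hand":1,"tx":0.1,"ty":-0.01,"tz":0,"wx":-0.03,"wy":-0.05,"wz":0},{"hand":-0.2,"tx":0,"ty":0,"tz":0,"wx":0,"wy":0,"wz":0},{"hand":-0.2,"tx":0,"ty":0,"tz":0,"wx":0,"wy":0,"wz":0},{"hand":-0.2,"tx":0,"ty":0,"tz":0,"wx":0,"wy":0,"wz":0},{"hand":-0.2,"tx":0,"ty":0,"tz":0,"wx":0,"wy":0,"wz":0}]' 60; python3 st.py 588 229.5 28 82.3
```

```text
time: 10.63
tcp_pos: [595.7, 228.3, 31.2]
tool_rot: [8.4, 89.3, 1.0]
contact_force: [1.1, 0.2, -0.1]
width: 0.597
t10.63 tcp [595.7 228.3  31.2] jaw 82.6 toolx [ 0.012  0.    -1.   ] F [ 1.1  0.2 -0.1] w0.597 q [ 15.  26. -13.  50.  -0.  23.]
units [-0.19  0.03 -0.08]
turn units [-0.    0.12 -0.05]
```

```bash
python3 -m jog '[{"hand":-0.2,"tx":-0.15,"ty":0.02,"tz":0.2,"wx":0,"wy":0.1,"wz":0},{"hand":-0.2,"tx":0,"ty":0,"tz":0.6,"wx":0,"wy":0,"wz":0},{"hand":-0.2,"tx":0,"ty":0,"tz":0.8,"wx":0,"wy":0,"wz":0},{"hand":-0.2,"tx":0,"ty":0,"tz":0.8,"wx":0,"wy":0,"wz":0},{"hand":-0.2,"tx":-0.5,"ty":-0.8,"tz":0.3,"wx":0,"wy":0,"wz":0},{"hand":-0.2,"tx":-0.5,"ty":-0.9,"tz":0,"wx":0,"wy":0,"wz":0},{"hand":-0.2,"tx":-0.5,"ty":-0.9,"tz":0,"wx":0,"wy":0,"wz":0},{"hand":-0.2,"tx":-0.5,"ty":-0.9,"tz":0,"wx":0,"wy":0,"wz":0}]'; python3 st.py
python3 - <<'E'
from h import *
rt=cam("top");rs=cam("side");crop(rt,150,200,133,100,6,"pics/t8.png");crop(rs,240,240,133,100,6,"pics/s8.png");cv2.imwrite("pics/t8f.png",rt["color"][:,:,::-1])
E
```

```text
time: 11.3
tcp_pos: [516.4, 91.0, 153.0]
tool_rot: [12.6, 88.7, 5.7]
contact_force: [1.0, -0.8, 0.7]
width: 0.598
t11.30 tcp [516.4  91.  153. ] jaw 83.1 toolx [ 0.022  0.002 -1.   ] F [ 1.  -0.8  0.7] w0.598 q [  3.   8. -21.  60.   0.  10.]
```

View pics/t8f.png

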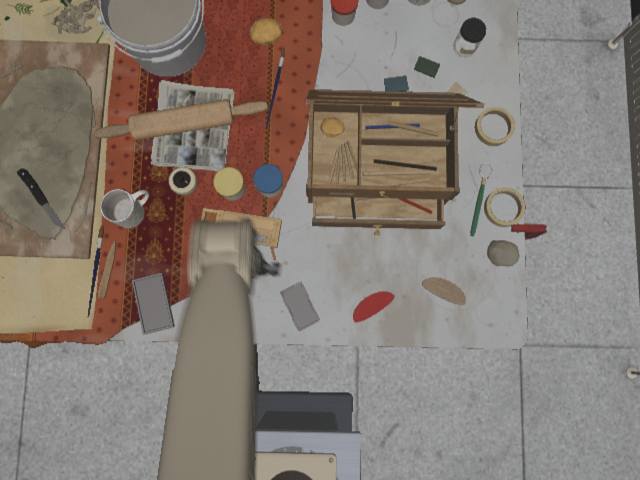

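View pics/s8.png

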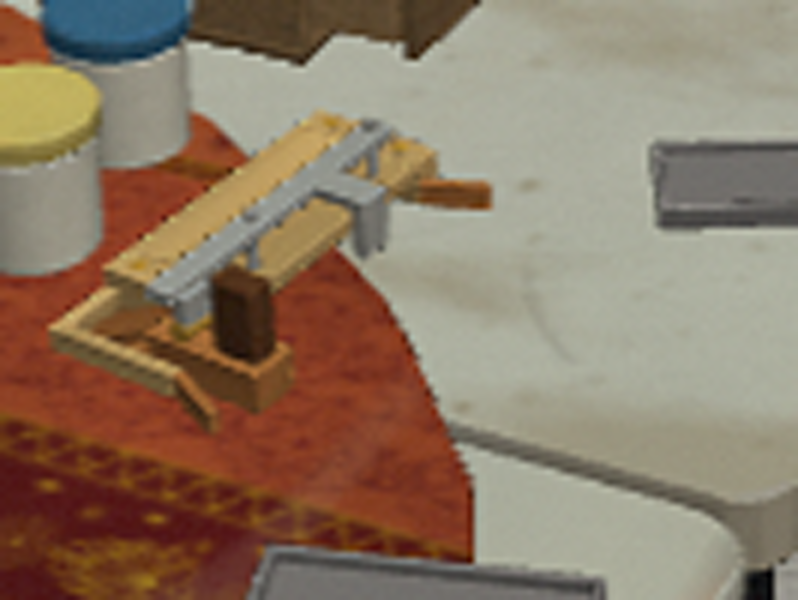

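The wedge, let go, props the catch: the bar is raised on the roller. Next is the red rib.

```bash
python3 -m jog '[{"hand":-0.6,"tx":-0.2,"ty":-0.8,"tz":0,"wx":0,"wy":0.2,"wz":-1},{"hand":-0.6,"tx":-0.2,"ty":-0.9,"tz":0,"wx":0,"wy":0,"wz":-1},{"hand":-0.6,"tx":-0.2,"ty":-0.9,"tz":0,"wx":0,"wy":0,"wz":-1},{"hand":-0.6,"tx":-0.2,"ty":-0.9,"tz":0,"wx":0,"wy":0,"wz":-1},{"hand":-0.6,"tx":-0.2,"ty":-0.9,"tz":-0.2,"wx":0,"wy":0,"wz":-1},{"hand":-0.6,"tx":-0.2,"ty":-0.9,"tz":-0.3,"wx":0,"wy":0,"wz":-1},{"hand":-0.6,"tx":-0.2,"ty":-0.5,"tz":-0.3,"wx":0,"wy":0,"wz":-1},{"hand":-0.6,"tx":0,"ty":0,"tz":-0.3,"wx":0,"wy":0,"wz":-1}]'; python3 st.py 451 -180 80 27.5
```

```text
time: 12.07
tcp_pos: [463.5, -154.7, 120.1]
tool_rot: [21.4, 88.5, -33.5]
contact_force: [0.7, -0.2, 0.1]
width: 0.803
t12.07 tcp [ 463.5 -154.7  120.1] jaw 35.0 toolx [ 0.022 -0.015 -1.   ] F [ 0.7 -0.2  0.1] w0.803 q [-26.   6. -28.  55.  -0.  29.]
units [-0.31 -0.63 -1.  ]
turn units [ 0.16  0.21 -1.32]
```

```bash
python3 -m jog '[{"hand":-0.6,"tx":-0.25,"ty":-0.4,"tz":-0.3,"wx":0.1,"wy":0.2,"wz":-0.7},{"hand":-0.6,"tx":-0.1,"ty":-0.2,"tz":-0.3,"wx":0,"wy":0,"wz":-0.6},{"hand":-0.6,"tx":0,"ty":0,"tz":0,"wx":0,"wy":0,"wz":0}]'; python3 st.py 451 -180 80 27.5
python3 - <<'E'
from h import *
rt=cam("top");rs=cam("side");crop(rt,320,250,133,100,6,"pics/t9.png");crop(rs,320,190,133,100,6,"pics/s9.png")
for P in([451,-180,6],): print((proj(rt,[P])[0]-[320,250])*6,(proj(rs,[P])[0]-[320,190])*6)
E
```

```text
time: 12.32
tcp_pos: [449.9, -181.3, 96.3]
tool_rot: [-2.0, 89.6, -65.2]
contact_force: [0.5, -0.4, -0.7]
width: 0.8
t12.32 tcp [ 449.9 -181.3   96.3] jaw 26.9 toolx [ 0.003 -0.007 -1.   ] F [ 0.5 -0.4 -0.7] w0.800 q [-29.   8. -29.  53.  -0.  34.]
units [ 0.03  0.03 -0.41]
turn units [0.07 0.03 0.11]
[307.70378546 323.37531497] [400.05416048 308.83363127]
```

View pics/t9.png

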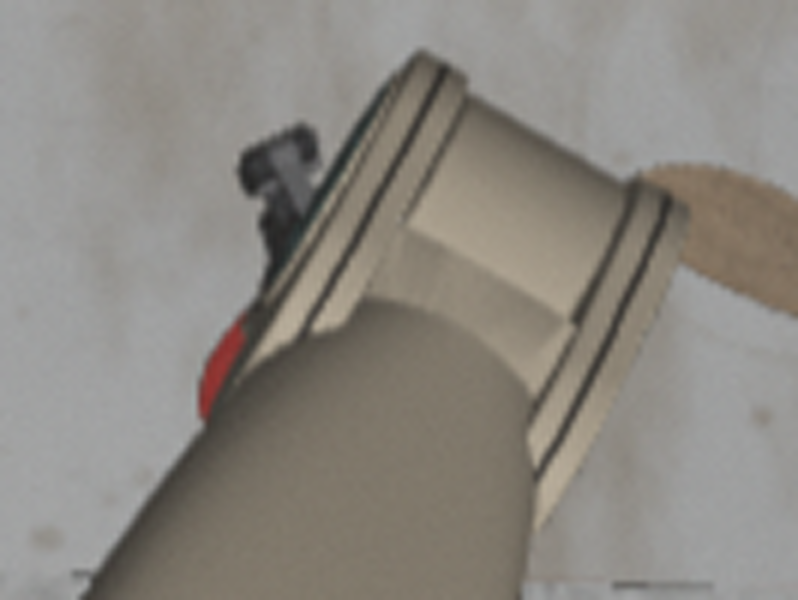

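View pics/s9.png

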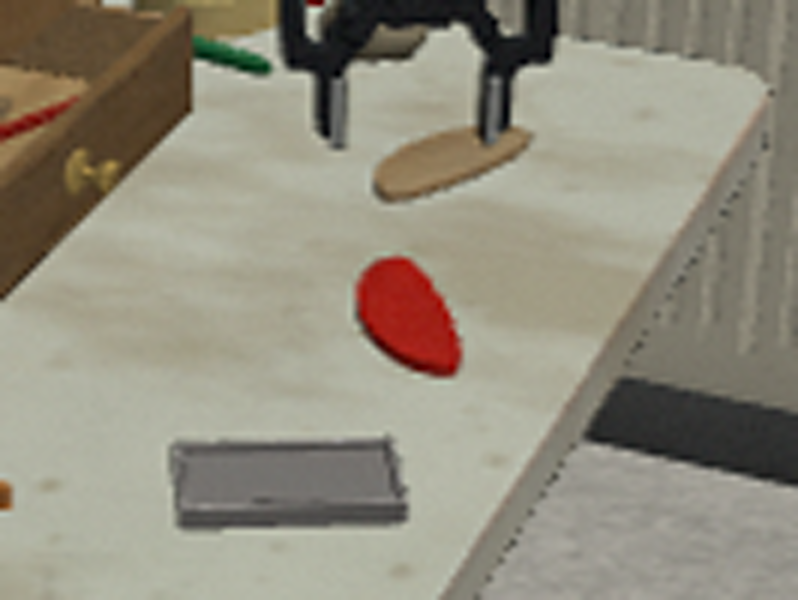

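```bash
python3 -m jog '[{"hand":-0.6,"tx":0,"ty":0.05,"tz":-0.6,"wx":0.07,"wy":0.03,"wz":0.1},{"hand":-0.6,"tx":0,"ty":0,"tz":-0.6,"wx":0,"wy":0,"wz":0},{"hand":-0.6,"tx":0,"ty":0,"tz":-0.6,"wx":0,"wy":0,"wz":0},{"hand":-0.6,"tx":0,"ty":0,"tz":-0.3,"wx":0,"wy":0,"wz":0},{"hand":-0.6,"tx":0,"ty":0,"tz":0,"wx":0,"wy":0,"wz":0}]'; python3 st.py 450 -179 5 27.5
```

```text
time: 12.83
tcp_pos: [461.6, -178.8, 20.1]
tool_rot: [41.8, 88.7, -19.7]
contact_force: [-0.8, 0.2, -0.0]
width: 0.798
t12.83 tcp [ 461.6 -178.8   20.1] jaw 28.5 toolx [ 0.021 -0.007 -1.   ] F [-0.8  0.2 -0. ] w0.798 q [-29.  14. -32.  42.   0.  33.]
units [-0.29 -0.   -0.38]
turn units [ 0.08  0.21 -0.17]
```

```bash
python3 -m jog '[{"hand":-0.6,"tx":-0.3,"ty":0,"tz":0,"wx":0.08,"wy":0.2,"wz":-0.15},{"hand":-0.6,"tx":0,"ty":0,"tz":-0.25,"wx":0,"wy":0,"wz":0},{"hand":-0.6,"tx":0,"ty":0,"tz":0,"wx":0,"wy":0,"wz":0}]'; python3 st.py 450 -179 0 27.5
python3 - <<'E'
from h import *
rs=cam("side");crop(rs,320,190,133,100,6,"pics/s10.png")
E
```

```text
time: 13.08
tcp_pos: [451.7, -178.3, 12.7]
tool_rot: [47.8, 89.8, -14.4]
contact_force: [-0.7, -0.7, 0.1]
width: 0.801
t13.08 tcp [ 451.7 -178.3   12.7] jaw 27.8 toolx [ 0.003 -0.001 -1.   ] F [-0.7 -0.7  0.1] w0.801 q [-29.  15. -33.  42.   0.  33.]
units [-0.04 -0.02 -0.32]
turn units [ 0.01  0.03 -0.06]
```

View pics/s10.png

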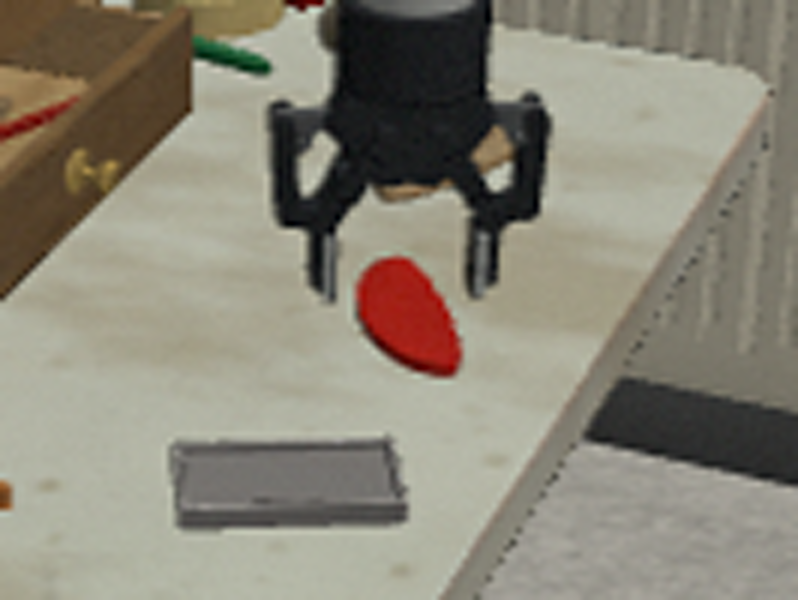

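```bash
python3 -m jog '[{"hand":-0.35,"tx":-0.03,"ty":0,"tz":-0.25,"wx":0,"wy":0,"wz":0},{"hand":-0.35,"tx":0,"ty":0,"tz":-0.1,"wx":0,"wy":0,"wz":0},{"hand":-0.35,"tx":0,"ty":0,"tz":0,"wx":0,"wy":0,"wz":0}]'; python3 st.py 450 -179 0 27.5
python3 - <<'E'
from h import *
rs=cam("side");crop(rs,360,210,67,50,12,"pics/s11.png")
E
```

```text
time: 13.38
tcp_pos: [453.3, -179.8, 0.5]
tool_rot: [38.0, 89.4, -24.2]
contact_force: [-0.2, 0.2, -0.2]
width: 0.679
t13.38 tcp [ 453.3 -179.8    0.5] jaw 27.8 toolx [ 0.009 -0.004 -1.   ] F [-0.2  0.2 -0.2] w0.679 q [-29.  16. -34.  40.   0.  33.]
units [-0.08  0.02 -0.01]
turn units [ 0.04  0.09 -0.06]
```

View pics/s11.png

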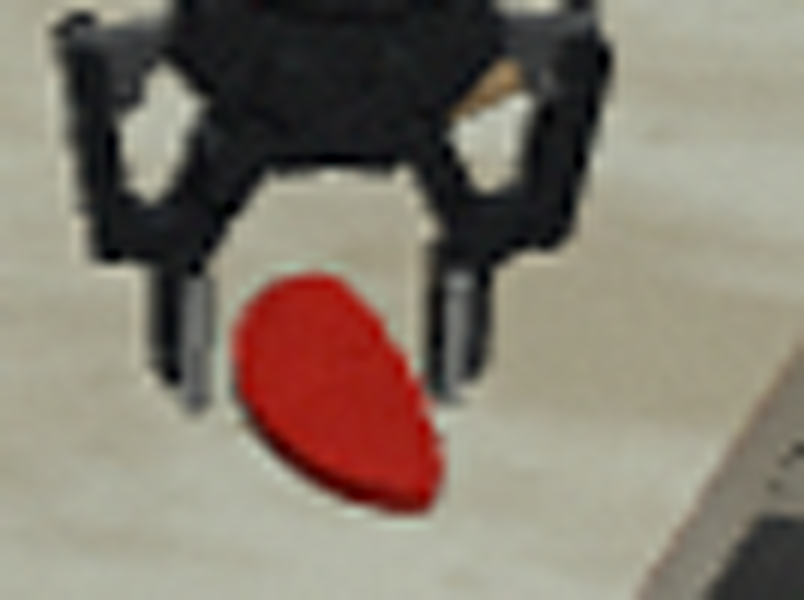

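```bash
python3 -m jog '[{"hand":-0.25,"tx":-0.06,"ty":0.01,"tz":-0.1,"wx":0,"wy":0.09,"wz":0},{"hand":-0.25,"tx":0,"ty":0,"tz":0,"wx":0,"wy":0,"wz":0}]' 30; python3 st.py 450 -179 -3 27.5
```

```text
time: 13.6
tcp_pos: [451.4, -179.9, -3.2]
tool_rot: [-23.8, 89.7, -85.9]
contact_force: [-0.3, 1.4, 0.3]
width: 0.627
t13.60 tcp [ 451.4 -179.9   -3.2] jaw 27.8 toolx [ 0.    -0.005 -1.   ] F [-0.3  1.4  0.3] w0.627 q [-29.  16. -34.  40.  -0.  33.]
units [-0.04  0.02  0.  ]
turn units [ 0.05  0.   -0.06]
```

```bash
python3 -m jog '[{"hand":0.3,"tx":0,"ty":0,"tz":0,"wx":0,"wy":0,"wz":0},{"hand":0.3,"tx":0,"ty":0,"tz":0,"wx":0,"wy":0,"wz":0},{"hand":0.3,"tx":0,"ty":0,"tz":0,"wx":0,"wy":0,"wz":0},{"hand":0.3,"tx":0,"ty":0,"tz":0,"wx":0,"wy":0,"wz":0}]' 50; python3 st.py 450 -179 -3 27.5
python3 - <<'E'
from h import *
rs=cam("side");crop(rs,360,210,67,50,12,"pics/s12.png")
E
```

```text
time: 13.93
tcp_pos: [453.3, -180.3, -1.1]
tool_rot: [6.1, 89.7, -56.1]
contact_force: [0.3, -0.9, -0.4]
width: 0.51
t13.93 tcp [ 453.3 -180.3   -1.1] jaw 27.9 toolx [ 0.003 -0.005 -1.   ] F [ 0.3 -0.9 -0.4] w0.510 q [-29.  16. -33.  40.  -0.  33.]
units [-0.08  0.03 -0.05]
turn units [ 0.05  0.03 -0.06]
```

View pics/s12.png

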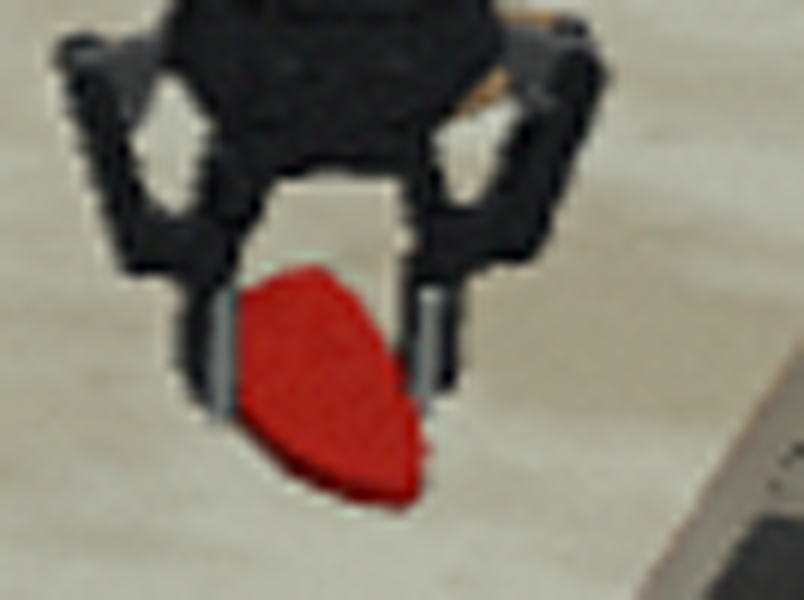

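```bash
python3 -m jog '[{"hand":0.5,"tx":0,"ty":0,"tz":0.4,"wx":0,"wy":0,"wz":0},{"hand":0.5,"tx":0,"ty":0,"tz":0.4,"wx":0,"wy":0,"wz":0},{"hand":0.5,"tx":0,"ty":0,"tz":0.4,"wx":0,"wy":0,"wz":0},{"hand":0.5,"tx":0,"ty":0,"tz":0,"wx":0,"wy":0,"wz":0}]' 50; python3 st.py 450 -179 -3 27.5
python3 - <<'E'
from h import *
rs=cam("side");crop(rs,330,190,100,75,8,"pics/s13.png")
E
```

```text
time: 14.32
tcp_pos: [449.8, -178.6, 45.6]
tool_rot: [-100.2, 89.8, -162.3]
contact_force: [0.1, -0.9, -0.4]
width: 0.507
t14.32 tcp [ 449.8 -178.6   45.6] jaw 27.8 toolx [-0.004 -0.001 -1.   ] F [ 0.1 -0.9 -0.4] w0.507 q [-29.  12. -31.  47.  -0.  33.]
units [ 0.   -0.01 -1.21]
turn units [ 0.01 -0.04 -0.06]
```

View pics/s13.png

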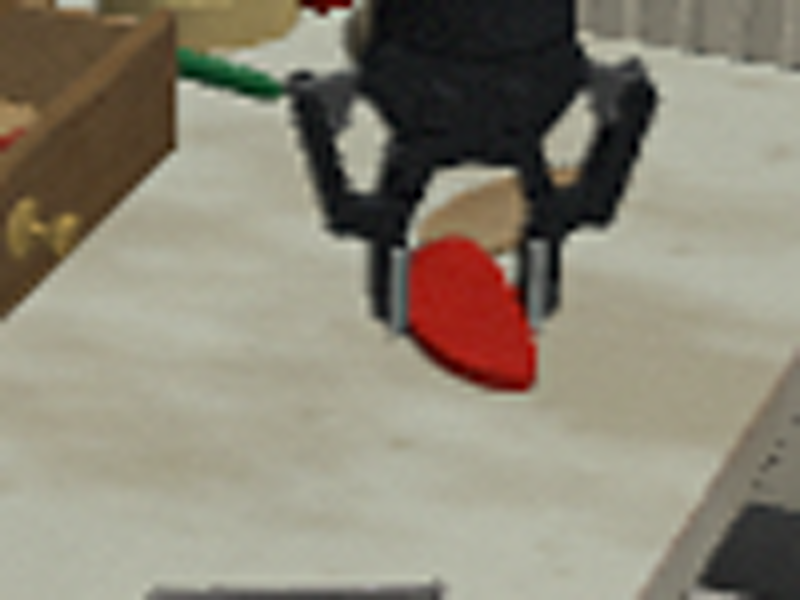

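```bash
python3 -m jog '[{"hand":0.5,"tx":0.15,"ty":0.5,"tz":0.2,"wx":0,"wy":0,"wz":-0.3},{"hand":0.5,"tx":0.15,"ty":0.7,"tz":0,"wx":0,"wy":0,"wz":-0.7},{"hand":0.5,"tx":0.15,"ty":0.8,"tz":0,"wx":0,"wy":0,"wz":-0.8},{"hand":0.5,"tx":0.15,"ty":0.8,"tz":0,"wx":0,"wy":0,"wz":-0.8},{"hand":0.5,"tx":0.15,"ty":0.8,"tz":0,"wx":0,"wy":0,"wz":-0.8},{"hand":0.5,"tx":0.15,"ty":0.8,"tz":0,"wx":0,"wy":0,"wz":-0.8},{"hand":0.5,"tx":0.15,"ty":0.8,"tz":0,"wx":0,"wy":0,"wz":-0.8},{"hand":0.5,"tx":0.15,"ty":0.8,"tz":0,"wx":0,"wy":0,"wz":-0.6}]' 50; python3 st.py 509.5 144.5 10 -7.7
```

```text
time: 15.03
tcp_pos: [492.8, 65.9, 44.2]
tool_rot: [-93.2, 89.2, 170.3]
contact_force: [-0.4, -0.4, -0.3]
width: 0.506
t15.03 tcp [492.8  65.9  44.2] jaw -6.6 toolx [-0.014  0.002 -1.   ] F [-0.4 -0.4 -0.3] w0.506 q [  0.  14. -29.  48.   0.  97.]
units [ 0.42  1.97 -0.86]
turn units [-0.02 -0.13 -0.2 ]
```

```bash
python3 -m jog '[{"hand":0.5,"tx":0.1,"ty":0.6,"tz":0,"wx":0,"wy":-0.1,"wz":-0.1},{"hand":0.5,"tx":0.1,"ty":0.6,"tz":0,"wx":0,"wy":0,"wz":-0.1},{"hand":0.5,"tx":0.1,"ty":0.4,"tz":0,"wx":0,"wy":0,"wz":0},{"hand":0.5,"tx":0,"ty":0.2,"tz":-0.2,"wx":0,"wy":0,"wz":0},{"hand":0.5,"tx":0,"ty":0,"tz":0,"wx":0,"wy":0,"wz":0}]' 50; python3 st.py 509.5 144.5 10 -7.7
python3 - <<'E'
from h import *
rt=cam("top");rs=cam("side");crop(rt,180,200,133,100,6,"pics/t14.png");crop(rs,260,220,133,100,6,"pics/s14.png")
E
```

```text
time: 15.45
tcp_pos: [501.2, 147.1, 28.9]
tool_rot: [-99.7, 89.4, 162.9]
contact_force: [-0.1, -0.5, -1.2]
width: 0.509
t15.45 tcp [501.2 147.1  28.9] jaw -7.4 toolx [-0.01   0.003 -1.   ] F [-0.1 -0.5 -1.2] w0.509 q [  9.  17. -27.  46.   0. 107.]
units [ 0.21 -0.07 -0.47]
turn units [-0.03 -0.1  -0.05]
```

View pics/t14.png

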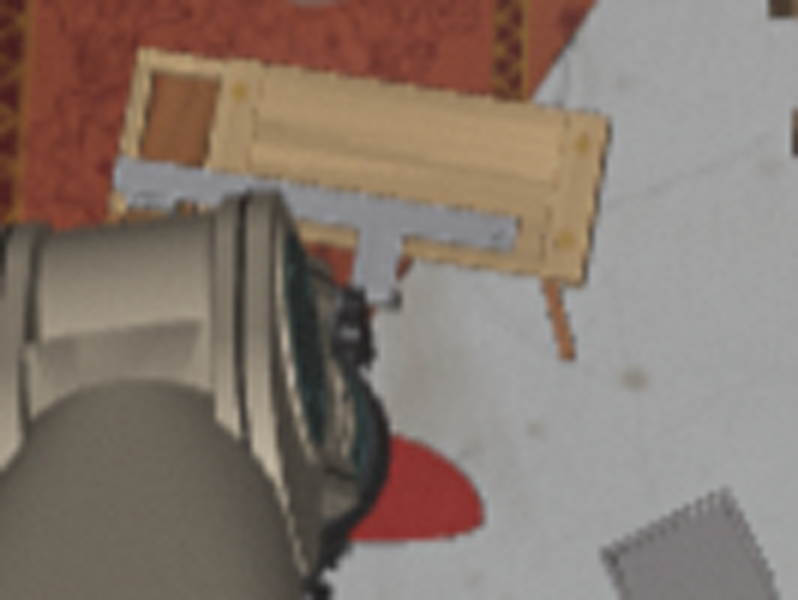

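View pics/s14.png

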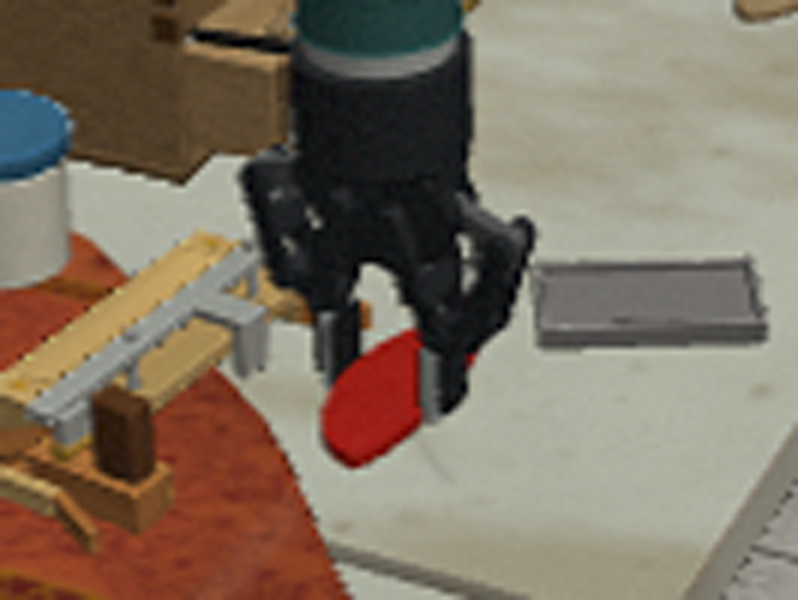

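```bash
python3 -m jog '[{"hand":0.5,"tx":0,"ty":0,"tz":-0.3,"wx":0,"wy":-0.1,"wz":-0.05},{"hand":0.5,"tx":0,"ty":0,"tz":-0.25,"wx":0,"wy":0,"wz":0},{"hand":0.5,"tx":0,"ty":0,"tz":-0.1,"wx":0,"wy":0,"wz":0},{"hand":0.5,"tx":0,"ty":0,"tz":0,"wx":0,"wy":0,"wz":0}]' 50; python3 st.py 501 146 -1 -7.7
```

```text
time: 15.88
tcp_pos: [501.2, 141.4, 2.0]
tool_rot: [-130.7, 90.0, 131.1]
contact_force: [0.4, -0.0, -0.3]
width: 0.505
t15.88 tcp [501.2 141.4   2. ] jaw -8.1 toolx [-0.001  0.001 -1.   ] F [ 0.4 -0.  -0.3] w0.505 q [  9.  19. -29.  42.   0. 107.]
units [-0.    0.12 -0.08]
turn units [-0.01 -0.01  0.08]
```

```bash
python3 -m jog '[{"hand":0.5,"tx":0,"ty":0.12,"tz":-0.05,"wx":0,"wy":0,"wz":0.08},{"hand":0.5,"tx":0,"ty":0,"tz":-0.05,"wx":0,"wy":0,"wz":0},{"hand":0.5,"tx":0,"ty":0,"tz":0,"wx":0,"wy":0,"wz":0}]' 50; python3 st.py 501 146 -1 -7.7
```

```text
time: 16.13
tcp_pos: [501.6, 145.4, -1.5]
tool_rot: [-142.1, 89.9, 120.1]
contact_force: [0.4, -0.1, 0.4]
width: 0.509
t16.13 tcp [501.6 145.4  -1.5] jaw -7.8 toolx [-0.001  0.001 -1.   ] F [ 0.4 -0.1  0.4] w0.509 q [  9.  19. -29.  42.   0. 107.]
units [-0.01  0.02  0.01]
turn units [-0.01 -0.01  0.01]
```

```bash
python3 -m jog '[{"hand":-0.3,"tx":0,"ty":0,"tz":0,"wx":0,"wy":0,"wz":0},{"hand":-0.3,"tx":0,"ty":0,"tz":0,"wx":0,"wy":0,"wz":0},{"hand":-0.3,"tx":0,"ty":0,"tz":0.3,"wx":0,"wy":0,"wz":0},{"hand":-0.3,"tx":0,"ty":0,"tz":0.8,"wx":0,"wy":0,"wz":0},{"hand":-0.3,"tx":-0.3,"ty":0,"tz":0.5,"wx":0,"wy":0,"wz":1},{"hand":-0.3,"tx":-0.5,"ty":0,"tz":0,"wx":0,"wy":0,"wz":1},{"hand":-0.2,"tx":-0.3,"ty":0,"tz":0,"wx":0,"wy":0,"wz":1},{"hand":-0.2,"tx":0,"ty":0,"tz":0,"wx":0,"wy":0,"wz":1}]' 50;python3 -m jog '[{"hand":-0.2,"tx":0,"ty":0,"tz":0,"wx":0,"wy":0,"wz":1},{"hand":-0.2,"tx":0,"ty":0,"tz":0,"wx":0,"wy":0,"wz":1},{"hand":-0.2,"tx":0,"ty":0,"tz":0,"wx":0,"wy":0,"wz":1},{"hand":-0.2,"tx":0,"ty":0,"tz":0,"wx":0,"wy":0,"wz":1},{"hand":-0.2,"tx":0,"ty":0,"tz":0,"wx":0,"wy":0,"wz":1},{"hand":-0.2,"tx":0,"ty":0,"tz":0,"wx":0,"wy":0,"wz":1},{"hand":-0.2,"tx":0,"ty":0,"tz":0,"wx":0,"wy":0,"wz":1},{"hand":-0.2,"tx":0,"ty":0,"tz":0,"wx":0,"wy":0,"wz":1}]'; python3 st.py 455 152 0 82.3
```

```text
time: 16.8
tcp_pos: [459.5, 145.4, 67.1]
tool_rot: [82.3, 89.7, 8.4]
contact_force: [-0.3, 0.2, 1.0]
width: 0.601
time: 17.47
tcp_pos: [460.3, 145.8, 70.1]
tool_rot: [63.3, 89.4, 37.7]
contact_force: [0.2, 0.3, -0.5]
width: 0.598
t17.47 tcp [460.3 145.8  70.1] jaw 64.4 toolx [ 0.009  0.007 -1.   ] F [ 0.2  0.3 -0.5] w0.598 q [ 10.  10. -31.  49.   0.  35.]
units [-0.13  0.16 -1.75]
turn units [-0.08  0.08  3.13]
```

```bash
python3 -m jog '[{"hand":-0.2,"tx":-0.1,"ty":0.1,"tz":0,"wx":0,"wy":0,"wz":1},{"hand":-0.2,"tx":-0.1,"ty":0.05,"tz":0,"wx":0,"wy":0,"wz":1},{"hand":-0.2,"tx":0,"ty":0,"tz":0,"wx":0,"wy":0,"wz":1},{"hand":-0.2,"tx":0,"ty":0,"tz":0,"wx":0,"wy":0,"wz":0}]'; python3 st.py 455 152 0 82.3
python3 - <<'E'
from h import *
rt=cam("top");rs=cam("side");crop(rt,180,200,133,100,6,"pics/t15.png");crop(rs,260,220,133,100,6,"pics/s15.png")
E
```

```text
time: 17.8
tcp_pos: [453.2, 152.0, 71.0]
tool_rot: [53.9, 89.2, 46.5]
contact_force: [0.6, -0.2, 0.9]
width: 0.598
t17.80 tcp [453.2 152.   71. ] jaw 82.6 toolx [ 0.009  0.01  -1.   ] F [ 0.6 -0.2  0.9] w0.598 q [ 11.   9. -31.  49.   0.  18.]
units [ 0.05 -0.   -1.78]
turn units [-0.1   0.09 -0.05]
```

View pics/t15.png

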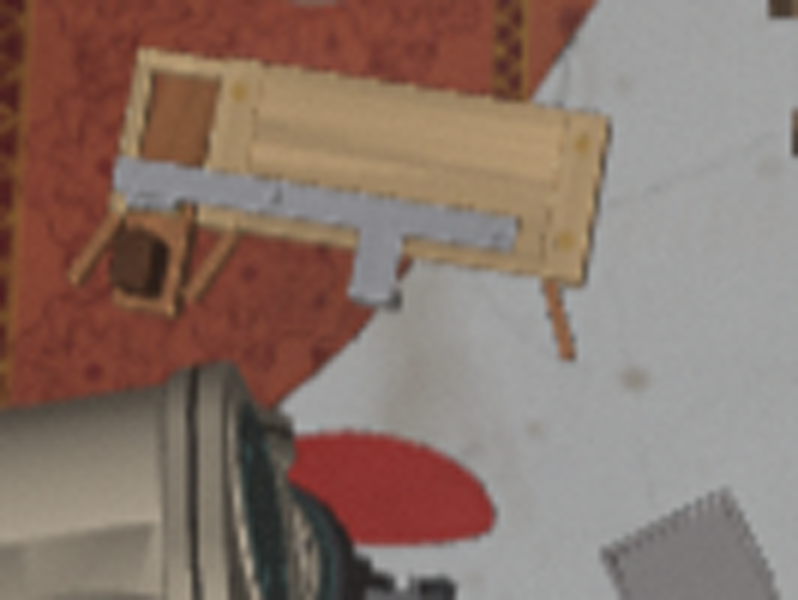

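View pics/s15.png

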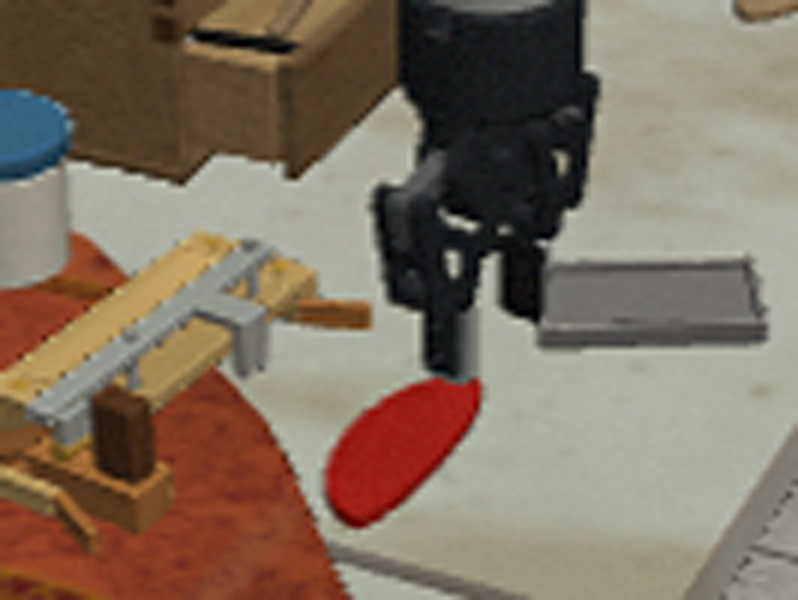

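```bash
cat > rib.py <<'E'
from h import *
K=np.array([593.7,133.1]);a=np.radians(-7.73);x=np.array([np.cos(a),np.sin(a)]);y=np.array([-x[1],x[0]])
for c in("top","side"):
    r=cam(c);im=r["color"].astype(int)
    m=((im[:,:,0]>100)&(im[:,:,1]<60)&(im[:,:,2]<60)).astype(np.uint8)
    m[:200]=0 
    n,l,s,_=cv2.connectedComponentsWithStats(m);i=1+np.argmax(s[1:,4])
    ct=max(cv2.findContours((l==i).astype(np.uint8),cv2.RETR_EXTERNAL,cv2.CHAIN_APPROX_NONE)[0],key=len).reshape(-1,2)
    w=np.array([back(r,p,7)[:2] for p in ct]);w=np.c_[(w-K)@x,(w-K)@y].astype(np.float32);b=cv2.minAreaRect(w)
    print(c,"px",s[i,4],"keeper frame: c",np.round(b[0],1),"size",np.round(b[1],1),"ang",round(b[2],1),"xr",w[:,0].min().round(1),w[:,0].max().round(1),"yr",w[:,1].min().round(1),w[:,1].max().round(1))
E
python3 rib.py
```

```text
top px 422 keeper frame: c [-92.6 -15.3] size [39.1 80.9] ang 9.0 xr -114.3 -73.5 yr -57.2 25.7
side px 534 keeper frame: c [-319.5  433.5] size [ 37.9 125.9] ang 14.2 xr -351.0 -295.4 yr 370.5 491.1
```

```bash
sed -i 's/m\[:200\]=0/m[:200]=0; m[330:]=0; m[:,:250]=0/' rib.py; python3 rib.py
```

```text
top px 203 keeper frame: c [ 147.8 -690.5] size [15.1 80.3] ang 9.0 xr 135.5 160.8 yr -730.3 -650.1
side px 364 keeper frame: c [-95.3   1.2] size [ 46.2 117.4] ang 2.8 xr -120.5 -71.5 yr -57.7 59.0
```

```bash
python3 -m jog '[{"hand":-0.2,"tx":-0.05,"ty":0,"tz":-0.6,"wx":-0.1,"wy":0.1,"wz":-0.05},{"hand":-0.2,"tx":-0.03,"ty":0,"tz":-0.6,"wx":0,"wy":0,"wz":0},{"hand":-0.2,"tx":-0.03,"ty":0,"tz":-0.3,"wx":0,"wy":0,"wz":0},{"hand":-0.2,"tx":-0.05,"ty":0,"tz":-0.1,"wx":0,"wy":0,"wz":0},{"hand":-0.2,"tx":0,"ty":0,"tz":0,"wx":0,"wy":0,"wz":0}]'; python3 st.py 453 152 -1 82.3
```

```text
time: 18.52
tcp_pos: [449.7, 152.2, 6.6]
tool_rot: [11.1, 89.7, 2.9]
contact_force: [-0.9, 0.4, -0.3]
width: 0.598
t18.52 tcp [449.7 152.2   6.6] jaw 81.8 toolx [ 0.005  0.    -1.   ] F [-0.9  0.4 -0.3] w0.598 q [ 11.  14. -35.  41.  -0.  19.]
units [ 0.08 -0.   -0.19]
turn units [-0.    0.05  0.09]
```

```bash
python3 -m jog '[{"hand":-0.2,"tx":0,"ty":0,"tz":-0.2,"wx":0,"wy":0.05,"wz":0.09},{"hand":-0.2,"tx":0.2,"ty":-0.03,"tz":0,"wx":0,"wy":0,"wz":0},{"hand":-0.2,"tx":0.25,"ty":-0.035,"tz":0,"wx":0,"wy":0,"wz":0},{"hand":-0.2,"tx":0.25,"ty":-0.035,"tz":0,"wx":0,"wy":0,"wz":0},{"hand":-0.2,"tx":0.2,"ty":-0.03,"tz":0,"wx":0,"wy":0,"wz":0},{"hand":-0.2,"tx":0,"ty":0,"tz":0,"wx":0,"wy":0,"wz":0}]'; python3 st.py 588 229.5 -1 82.3; python3 rib.py
python3 - <<'E'
from h import *
rt=cam("top");rs=cam("side");crop(rs,260,220,133,100,6,"pics/s16.png")
E
```

```text
time: 19.02
tcp_pos: [492.9, 146.7, 0.8]
tool_rot: [19.0, 89.7, 11.3]
contact_force: [0.4, 0.5, 0.7]
width: 0.598
t19.02 tcp [492.9 146.7   0.8] jaw 82.3 toolx [ 0.005  0.001 -1.   ] F [0.4 0.5 0.7] w0.598 q [  9.  18. -30.  41.   0.  17.]
units [ 2.38  2.07 -0.04]
turn units [-0.01  0.05 -0.  ]
top px 202 keeper frame: c [ 147.8 -690.5] size [15.1 80.3] ang 9.0 xr 135.5 160.4 yr -730.3 -650.1
side px 396 keeper frame: c [-42.7  44.9] size [ 81.4 105.6] ang 84.9 xr -96.0 6.7 yr 0.1 85.8
```

View pics/s16.png

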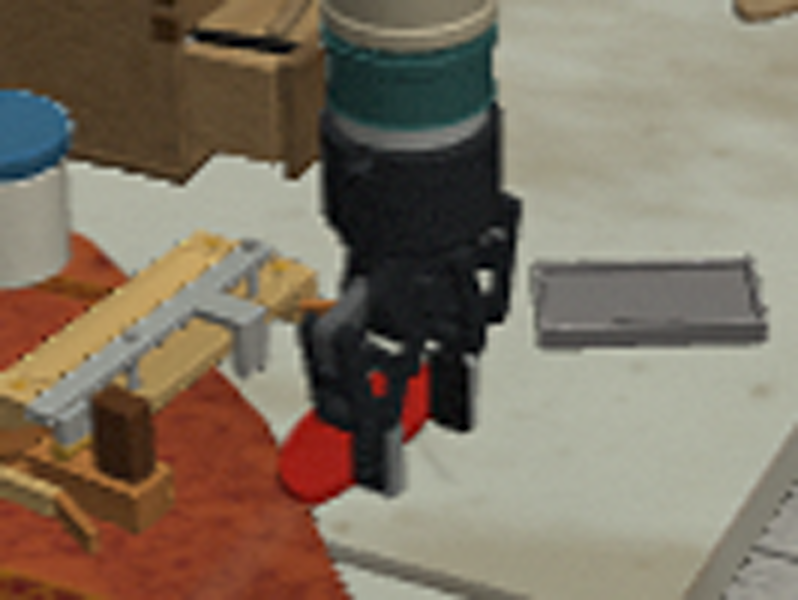

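```bash
python3 -m jog '[{"hand":-0.2,"tx":0.2,"ty":-0.028,"tz":-0.02,"wx":0,"wy":0,"wz":0},{"hand":-0.2,"tx":0.25,"ty":-0.035,"tz":0,"wx":0,"wy":0,"wz":0},{"hand":-0.2,"tx":0.25,"ty":-0.035,"tz":0,"wx":0,"wy":0,"wz":0},{"hand":-0.2,"tx":0.2,"ty":-0.03,"tz":0,"wx":0,"wy":0,"wz":0},{"hand":-0.2,"tx":0.0,"ty":0,"tz":0,"wx":0,"wy":0,"wz":0}]'; python3 st.py 570.9 136.2 -1 82.3
python3 - <<'E'
from h import *
rt=cam("top");rs=cam("side");crop(rs,260,220,133,100,6,"pics/s17.png");crop(rt,180,200,133,100,6,"pics/t17.png")
E
```

```text
time: 19.63
tcp_pos: [526.2, 141.2, -1.2]
tool_rot: [173.2, 89.9, 165.7]
contact_force: [0.4, 0.1, 0.4]
width: 0.602
t19.63 tcp [526.2 141.2  -1.2] jaw 82.4 toolx [-0.001  0.    -1.   ] F [0.4 0.1 0.4] w0.602 q [  8.  21. -26.  43.   0.  16.]
units [ 1.12 -0.12  0.01]
turn units [-0.   -0.01 -0.02]
```

View pics/s17.png

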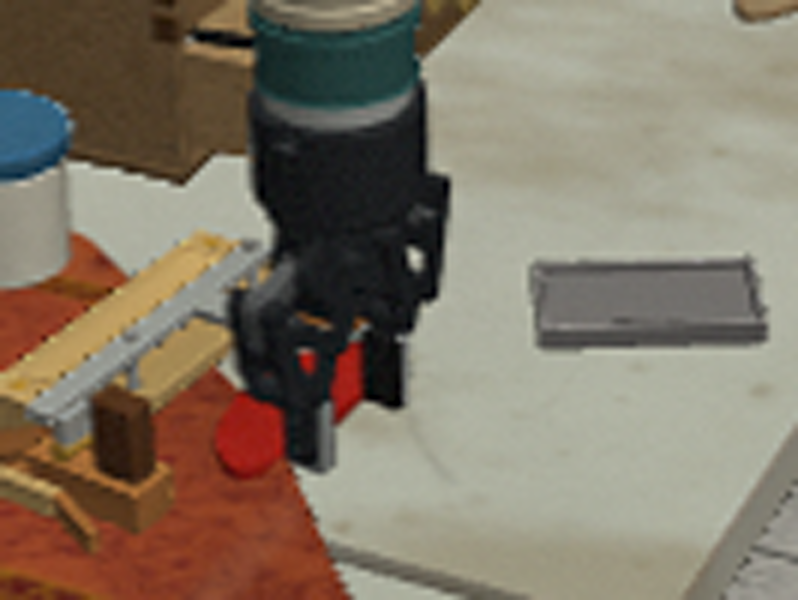

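View pics/t17.png

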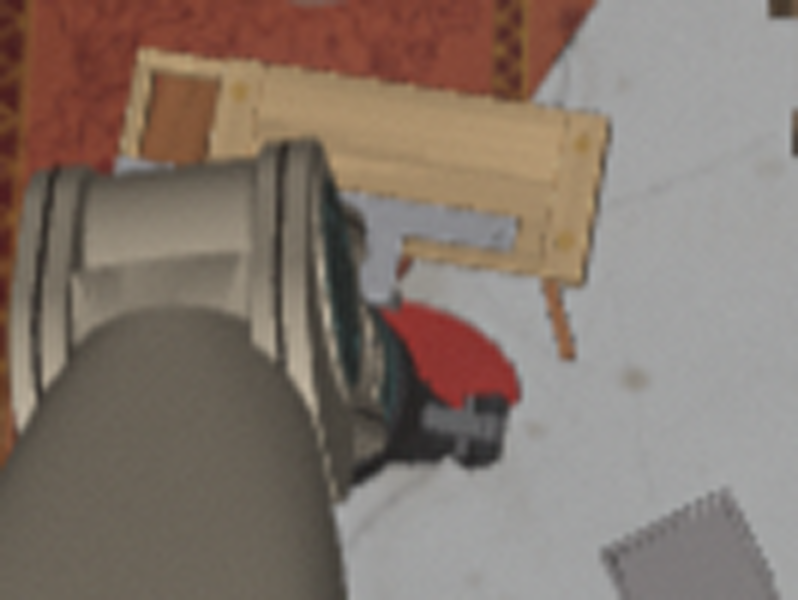

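```bash
python3 -m jog '[{"hand":-0.2,"tx":0.2,"ty":-0.025,"tz":0,"wx":0,"wy":0,"wz":0},{"hand":-0.2,"tx":0.2,"ty":-0.025,"tz":0,"wx":0,"wy":0,"wz":0},{"hand":-0.2,"tx":0.2,"ty":-0.025,"tz":0,"wx":0,"wy":0,"wz":0},{"hand":-0.2,"tx":0.15,"ty":-0.02,"tz":0,"wx":0,"wy":0,"wz":0},{"hand":-0.2,"tx":0.0,"ty":0,"tz":0,"wx":0,"wy":0,"wz":0}]'; python3 st.py 570.9 136.2 -1 82.3
python3 - <<'E'
from h import *
rt=cam("top");rs=cam("side");crop(rs,260,220,133,100,6,"pics/s18.png");crop(rt,180,200,133,100,6,"pics/t18.png")
E
```

```text
time: 20.15
tcp_pos: [555.7, 137.0, -2.1]
tool_rot: [-172.2, 89.7, -179.7]
contact_force: [-0.5, 0.7, 0.1]
width: 0.601
t20.15 tcp [555.7 137.   -2.1] jaw 82.5 toolx [-0.005 -0.    -1.   ] F [-0.5  0.7  0.1] w0.601 q [  7.  23. -22.  45.   0.  15.]
units [ 0.38 -0.02  0.03]
turn units [ 0.   -0.05 -0.03]
```

View pics/s18.png

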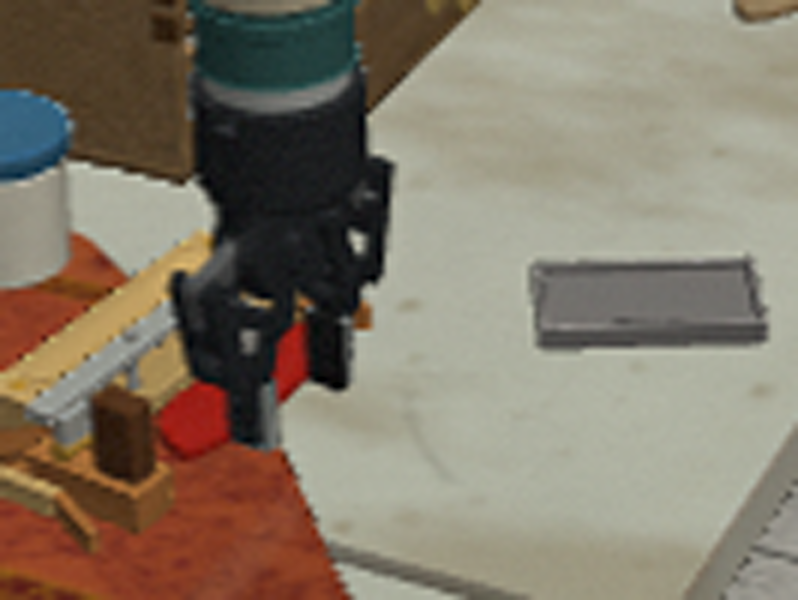

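View pics/t18.png

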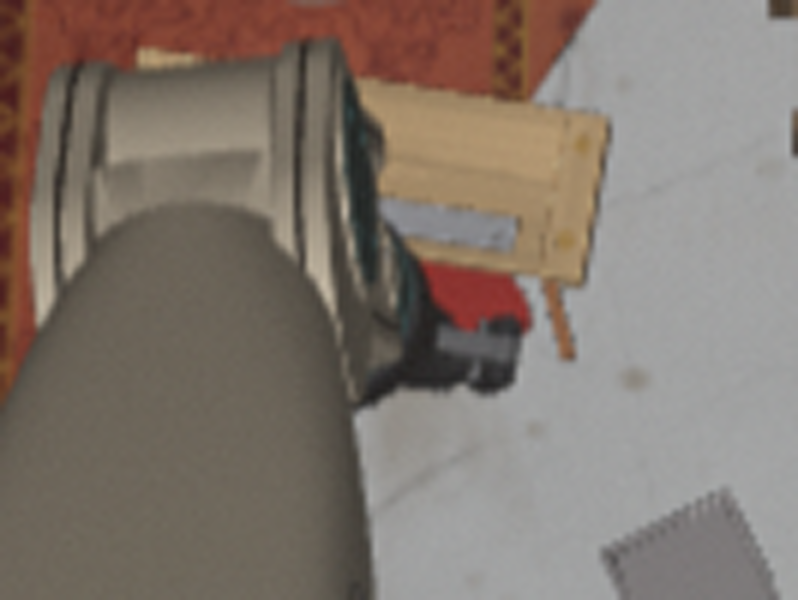

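```bash
python3 -m jog '[{"hand":-0.2,"tx":0.15,"ty":-0.015,"tz":0.02,"wx":0,"wy":-0.05,"wz":0},{"hand":-0.2,"tx":0.15,"ty":-0.018,"tz":0,"wx":0,"wy":0,"wz":0},{"hand":-0.2,"tx":0.1,"ty":-0.01,"tz":0,"wx":0,"wy":0,"wz":0}]'; python3 st.py 570.9 136.2 -1 82.3
```

```text
time: 20.5
tcp_pos: [569.1, 135.3, -1.9]
tool_rot: [-169.3, 89.7, -176.8]
contact_force: [-0.0, 0.5, 0.1]
width: 0.599
t20.50 tcp [569.1 135.3  -1.9] jaw 82.5 toolx [-0.005 -0.    -1.   ] F [-0.   0.5  0.1] w0.599 q [  7.  24. -21.  45.   0.  15.]
units [0.05 0.02 0.02]
turn units [ 0.   -0.05 -0.04]
```

```bash
python3 -m jog '[{"hand":-0.2,"tx":0.1,"ty":-0.01,"tz":0.02,"wx":0,"wy":-0.05,"wz":0},{"hand":-0.2,"tx":0.0,"ty":0,"tz":0,"wx":0,"wy":0,"wz":0}]'; python3 st.py 570.9 136.2 -1 82.3
```

```text
time: 20.67
tcp_pos: [574.8, 134.9, -0.9]
tool_rot: [2.5, 89.9, -5.0]
contact_force: [-0.2, 0.4, 0.2]
width: 0.599
t20.67 tcp [574.8 134.9  -0.9] jaw 82.5 toolx [ 0.002 -0.    -1.   ] F [-0.2  0.4  0.2] w0.599 q [  7.  25. -20.  45.  -0.  14.]
units [-0.1   0.03 -0.  ]
turn units [ 0.    0.02 -0.03]
```

```bash
python3 -m jog '[{"hand":-0.2,"tx":0.05,"ty":-0.005,"tz":0.0,"wx":0,"wy":0,"wz":0},{"hand":-0.2,"tx":0.0,"ty":0,"tz":0,"wx":0,"wy":0,"wz":0}]'; python3 st.py 570.9 136.2 -1 82.3
python3 - <<'E'
from h import *
rt=cam("top");rs=cam("side");crop(rs,270,240,80,60,10,"pics/s19.png");crop(rt,180,200,133,100,6,"pics/t19.png")
E
```

```text
time: 20.83
tcp_pos: [576.1, 134.6, -1.1]
tool_rot: [-12.4, 90.0, -19.9]
contact_force: [-0.4, 0.3, -0.3]
width: 0.598
t20.83 tcp [576.1 134.6  -1.1] jaw 82.5 toolx [ 0. -0. -1.] F [-0.4  0.3 -0.3] w0.598 q [  7.  25. -20.  45.  -0.  14.]
units [-0.13  0.04  0.  ]
turn units [ 0.    0.   -0.04]
```

View pics/s19.png

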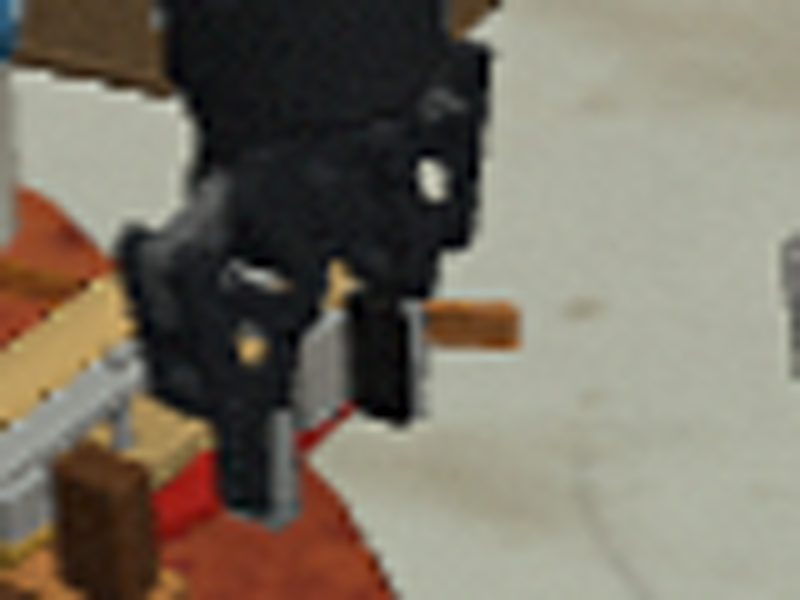

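View pics/t19.png

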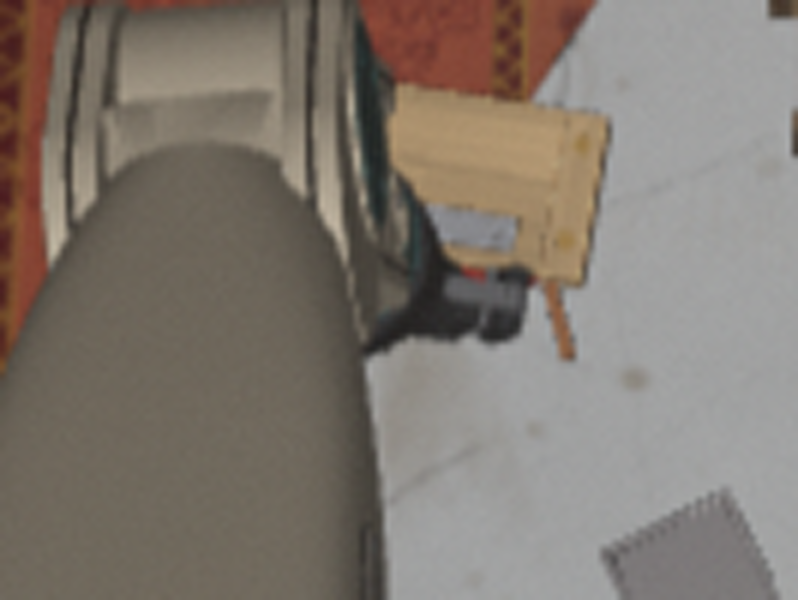

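```bash
python3 -m jog '[{"hand":-0.2,"tx":0.08,"ty":-0.01,"tz":0.0,"wx":0,"wy":0,"wz":0},{"hand":-0.2,"tx":0.08,"ty":-0.01,"tz":0.0,"wx":0,"wy":0,"wz":0}]'; python3 st.py 570.9 136.2 -1 82.3
```

```text
time: 21.1
tcp_pos: [576.6, 134.5, -1.5]
tool_rot: [179.9, 89.4, 172.4]
contact_force: [-8.8, 1.7, 8.6]
width: 0.598
t21.10 tcp [576.6 134.5  -1.5] jaw 82.6 toolx [-0.011  0.001 -1.   ] F [-8.8  1.7  8.6] w0.598 q [  7.  25. -19.  46.   0.  14.]
units [-0.14  0.04  0.01]
turn units [-0.01 -0.11 -0.04]
```

```bash
python3 -m jog '[{"hand":-0.2,"tx":-0.2,"ty":0.03,"tz":0.0,"wx":0,"wy":-0.05,"wz":0},{"hand":-0.2,"tx":-0.6,"ty":0.08,"tz":0.05,"wx":0,"wy":0,"wz":0},{"hand":-0.2,"tx":-0.7,"ty":0.1,"tz":0.1,"wx":0,"wy":0,"wz":0},{"hand":-0.2,"tx":-0.7,"ty":0.1,"tz":0.8,"wx":0,"wy":0,"wz":0},{"hand":-0.2,"tx":-0.4,"ty":0.5,"tz":0.8,"wx":0,"wy":0,"wz":0},{"hand":-0.2,"tx":0,"ty":0.5,"tz":0.5,"wx":0,"wy":0,"wz":0},{"hand":-0.2,"tx":0,"ty":0.5,"tz":0,"wx":0,"wy":0,"wz":0},{"hand":-0.2,"tx":0,"ty":0.5,"tz":0,"wx":0,"wy":0,"wz":0}]'; python3 st.py
python3 - <<'E'
from h import *
rt=cam("top");rs=cam("side");crop(rs,240,240,100,75,8,"pics/s20.png");crop(rt,180,200,100,75,8,"pics/t20.png")
E
```

```text
time: 21.77
tcp_pos: [466.7, 225.8, 90.6]
tool_rot: [-163.8, 89.8, -171.6]
contact_force: [-0.3, -1.4, 0.3]
width: 0.599
t21.77 tcp [466.7 225.8  90.6] jaw 82.2 toolx [-0.003 -0.    -1.   ] F [-0.3 -1.4  0.3] w0.599 q [ 19.  12. -25.  53.   0.  26.]
```

View pics/s20.png

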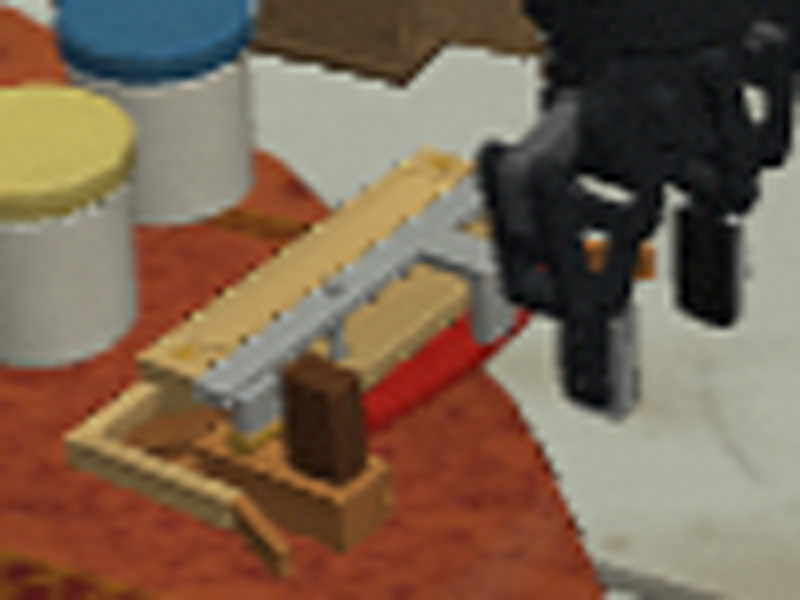

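View pics/t20.png

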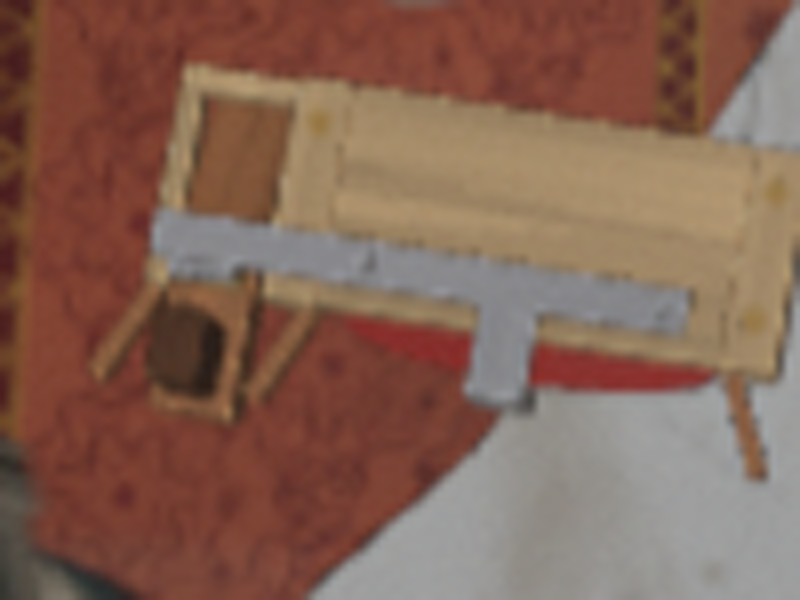

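```bash
python3 - <<'E'
from h import *
np.set_printoptions(precision=1,suppress=True)
r=cam("top");im=r["color"].astype(int)
K=np.array([593.7,133.1]);a=np.radians(-7.73);x=np.array([np.cos(a),np.sin(a)]);y=np.array([-x[1],x[0]])
k=lambda P:np.array([(P[:2]-K)@x,(P[:2]-K)@y])
# lower red boundary per column
m=(im[:,:,0]>120)&(im[:,:,1]<62)&(im[:,:,2]<62)
m2=im[:,:,0]-(im[:,:,1]+im[:,:,2])/2
for u in range(222,272,3):
    col=m2[235:256,u]; print(u,col.astype(int).tolist())
f=lambda u,v:(180+u/8,200+v/8)
for u,v in((350,322),(380,340),(430,362),(465,372),(535,387),(580,391),(620,391),(660,390),(700,386),(715,380)): print(k(back(r,f(u,v),4)))
print("mouth line z23 edge:",[k(back(r,f(u,v),23)) for u,v in((330,308),(540,340),(720,370))])
E
```

```text
222 [16, 36, 39, 37, 54, 63, 65, 65, 63, 60, 57, 58, 62, 63, 62, 63, 60, 56, 56, 61, 64]
225 [7, 30, 38, 39, 57, 86, 89, 69, 60, 63, 64, 62, 61, 59, 58, 60, 59, 60, 60, 61, 60]
228 [-2, 17, 35, 38, 44, 75, 91, 89, 77, 64, 61, 58, 61, 57, 57, 55, 58, 59, 61, 61, 57]
231 [0, 7, 29, 37, 40, 57, 85, 90, 89, 79, 66, 60, 59, 63, 59, 58, 56, 59, 59, 61, 55]
234 [-1, -1, 18, 36, 37, 43, 75, 88, 87, 87, 72, 62, 59, 56, 54, 53, 58, 61, 62, 62, 61]
237 [-1, -1, 9, 29, 38, 38, 58, 83, 90, 89, 89, 66, 55, 52, 57, 60, 57, 55, 54, 57, 61]
240 [0, -1, -2, -1, -1, -2, -3, -1, -2, -3, -1, -1, -2, -2, 0, 10, 48, 58, 53, 26, 3]
243 [0, -1, -1, -1, -1, -1, -2, -1, -1, -1, -1, -1, -2, -1, -2, 1, 4, 6, 6, 4, 5]
246 [-3, -1, -1, -2, 0, 0, 3, 6, 21, 39, 50, 57, 68, 27, 5, 3, 5, 6, 7, 6, 6]
249 [-2, -1, -2, -2, 13, 32, 38, 39, 66, 86, 88, 90, 85, 33, 9, 7, 8, 7, 7, 7, 7]
252 [-1, -1, 0, -1, 2, 25, 37, 40, 46, 76, 86, 88, 88, 60, 13, 4, 6, 5, 4, 4, 5]
255 [2, -2, 0, -1, -1, 13, 33, 39, 37, 67, 86, 91, 90, 70, 11, 1, 3, 2, 3, 3, 3]
258 [5, -2, -2, -1, 0, 1, 24, 38, 39, 48, 77, 88, 91, 75, 12, 0, 0, 0, 1, 0, 1]
261 [20, 1, 0, 0, -2, -1, 19, 35, 37, 36, 70, 89, 90, 73, 11, -1, 0, 0, -1, -1, -1]
264 [34, 6, -2, -3, -2, -1, 6, 28, 38, 40, 55, 82, 89, 55, 8, -1, 0, 0, 0, 0, 0]
267 [41, 39, 38, 40, 40, 40, 38, 36, 37, 39, 45, 75, 73, 16, 1, -1, 0, 0, 1, 1, 0]
270 [38, 40, 37, 38, 34, 38, 38, 37, 39, 40, 41, 36, 28, 17, 3, 0, 0, -1, -1, -1, -1]
[-1.2 53.4]
[-5.3 43.2]
[-9.6 26.8]
[-11.   15.6]
[-12.2  -6.6]
[-11.2 -20.5]
[ -9.3 -32.7]
[ -7.1 -44.8]
[ -3.9 -56.8]
[ -1.3 -61. ]
mouth line z23 edge: [array([-0.2, 56.7]), array([ 0.1, -8.2]), array([ -0.4, -63.9])]
```

The rib's rear edge bows symmetrically to keeper x = −12 mm, with its ends near the mouth, so the rib is home and square while the wedge still props the catch. Now I'll take the wedge out.

```bash
python3 - <<'E'
from h import *
np.set_printoptions(precision=1,suppress=True)
r=cam("top");f=lambda u,v:(180+u/8,200+v/8)
for u,v in((160,308),(218,318),(150,375),(208,395),(183,345)): print(back(r,f(u,v),58))
s=cam("side");g=lambda u,v:(240+u/8,240+v/8)
for u,v in((284,365),(320,350),(366,375),(330,392),(325,370)): print(back(s,g(u,v),58))
E
python3 -m jog '[{"hand":-0.2,"tx":0.6,"ty":0.05,"tz":0,"wx":0,"wy":0,"wz":0},{"hand":-0.2,"tx":0.8,"ty":0.05,"tz":0,"wx":0,"wy":0,"wz":0},{"hand":-0.2,"tx":0.8,"ty":0,"tz":0,"wx":0,"wy":0,"wz":0},{"hand":-0.2,"tx":0.5,"ty":0,"tz":0,"wx":0,"wy":0,"wz":0},{"hand":-0.2,"tx":0,"ty":0,"tz":0,"wx":0,"wy":0,"wz":0}]'; python3 st.py 584.7 230.2 90 82.3
```

```text
[594.7 233.9  58. ]
[592.1 216.5  58. ]
[574.5 235.8  58. ]
[568.9 218.3  58. ]
[583.7 226.5  58. ]
[595.3 235.   58. ]
[589.3 223.   58. ]
[569.  229.1  58. ]
[574.6 241.9  58. ]
[582.1 232.   58. ]
time: 22.43
tcp_pos: [573.4, 222.0, 84.6]
tool_rot: [-148.1, 89.1, -156.1]
contact_force: [0.1, -0.4, 0.1]
width: 0.6
t22.43 tcp [573.4 222.   84.6] jaw 82.0 toolx [-0.015 -0.007 -1.   ] F [ 0.1 -0.4  0.1] w0.600 q [ 15.  22. -12.  57.  -0.  23.]
units [0.28 0.2  0.14]
turn units [ 0.07 -0.15  0.06]
```

```bash
python3 -m jog '[{"hand":-0.2,"tx":0.25,"ty":0.18,"tz":0,"wx":0.07,"wy":-0.15,"wz":0.05},{"hand":-0.2,"tx":0,"ty":0,"tz":-0.3,"wx":0,"wy":0,"wz":0},{"hand":-0.2,"tx":0,"ty":0,"tz":0,"wx":0,"wy":0,"wz":0}]'; python3 st.py 583 229.3 28 82.3
python3 - <<'E'
from h import *
rs=cam("side");crop(rs,240,240,100,75,8,"pics/s21.png")
E
```

```text
time: 22.68
tcp_pos: [583.1, 226.8, 69.8]
tool_rot: [-165.6, 89.9, -173.6]
contact_force: [-0.4, 0.6, -0.1]
width: 0.6
t22.68 tcp [583.1 226.8  69.8] jaw 82.0 toolx [-0.002 -0.    -1.   ] F [-0.4  0.6 -0.1] w0.600 q [ 15.  23. -12.  55.   0.  23.]
units [-0.    0.06 -1.04]
turn units [ 0.   -0.02  0.05]
```

View pics/s21.png

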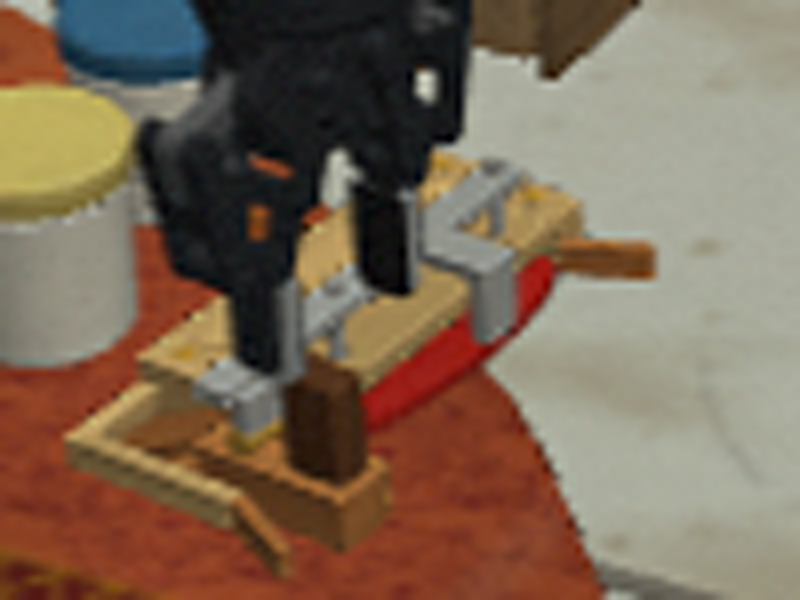

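```bash
python3 -m jog '[{"hand":-0.2,"tx":-0.06,"ty":0.06,"tz":-0.4,"wx":0,"wy":0,"wz":0.05},{"hand":-0.2,"tx":-0.06,"ty":0,"tz":-0.4,"wx":0,"wy":0,"wz":0},{"hand":-0.2,"tx":-0.05,"ty":0,"tz":0,"wx":0,"wy":0,"wz":0}]'; python3 st.py 582 229.3 28 82.3
```

```text
time: 22.98
tcp_pos: [574.7, 229.5, 38.6]
tool_rot: [145.4, 90.0, 137.8]
contact_force: [-0.4, -0.1, -0.0]
width: 0.603
t22.98 tcp [574.7 229.5  38.6] jaw 82.4 toolx [-0.  0. -1.] F [-0.4 -0.1 -0. ] w0.603 q [ 16.  24. -15.  51.   0.  23.]
units [ 0.18 -0.01 -0.26]
turn units [-0.   -0.   -0.02]
```

```bash
python3 -m jog '[{"hand":-0.2,"tx":0.17,"ty":0,"tz":-0.2,"wx":0,"wy":0,"wz":0},{"hand":-0.2,"tx":0,"ty":0,"tz":0,"wx":0,"wy":0,"wz":0},{"hand":1,"tx":0,"ty":0,"tz":0,"wx":0,"wy":0,"wz":0},{"hand":1,"tx":0,"ty":0,"tz":0,"wx":0,"wy":0,"wz":0},{"hand":1,"tx":0,"ty":0,"tz":0,"wx":0,"wy":0,"wz":0},{"hand":1,"tx":0,"ty":0,"tz":0,"wx":0,"wy":0,"wz":0},{"hand":1,"tx":0,"ty":0,"tz":0,"wx":0,"wy":0,"wz":0}]' 60; python3 st.py 582 229.3 28 82.3
python3 - <<'E'
from h import *
rs=cam("side");crop(rs,240,240,100,75,8,"pics/s22.png")
E
```

```text
time: 23.57
tcp_pos: [579.7, 229.8, 31.5]
tool_rot: [-175.4, 89.9, 177.1]
contact_force: [1.5, 0.2, -3.4]
width: 0.178
t23.57 tcp [579.7 229.8  31.5] jaw 82.5 toolx [-0.002  0.    -1.   ] F [ 1.5  0.2 -3.4] w0.178 q [ 16.  25. -14.  51.   0.  23.]
units [ 0.06 -0.01 -0.09]
turn units [-0.   -0.02 -0.03]
```

View pics/s22.png

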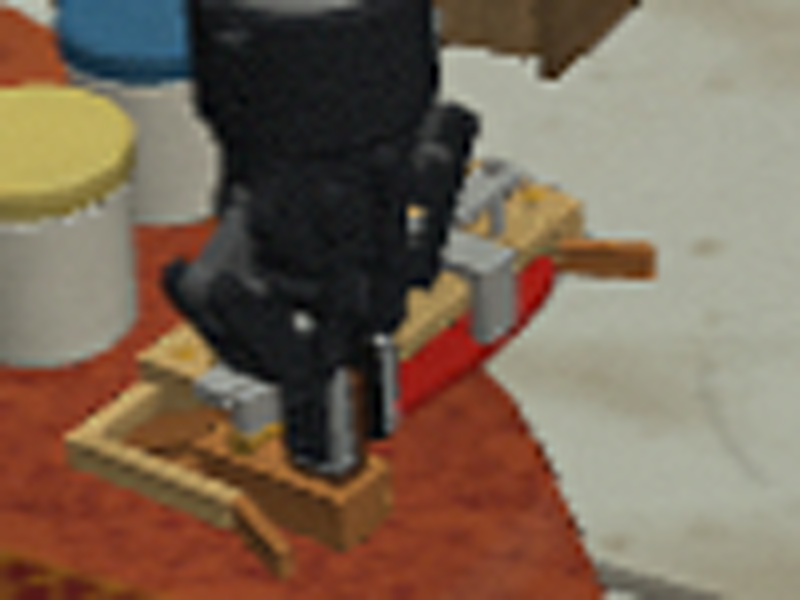

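```bash
python3 -m jog '[{"hand":1,"tx":-0.2,"ty":0.027,"tz":0,"wx":0,"wy":0,"wz":0},{"hand":1,"tx":-0.3,"ty":0.04,"tz":0,"wx":0,"wy":0,"wz":0},{"hand":1,"tx":-0.4,"ty":0.055,"tz":0,"wx":0,"wy":0,"wz":0},{"hand":1,"tx":-0.4,"ty":0.055,"tz":0,"wx":0,"wy":0,"wz":0},{"hand":1,"tx":-0.4,"ty":0.055,"tz":0,"wx":0,"wy":0,"wz":0},{"hand":1,"tx":-0.4,"ty":0.055,"tz":0,"wx":0,"wy":0,"wz":0},{"hand":1,"tx":-0.4,"ty":0.055,"tz":0,"wx":0,"wy":0,"wz":0},{"hand":1,"tx":-0.4,"ty":0.055,"tz":0,"wx":0,"wy":0,"wz":0}]' 60; python3 st.py 460 246 31 82.3
```

```text
time: 24.28
tcp_pos: [457.4, 246.0, 32.2]
tool_rot: [46.6, 89.9, 39.0]
contact_force: [-0.8, 0.4, -1.4]
width: 0.173
t24.28 tcp [457.4 246.   32.2] jaw 82.3 toolx [ 0.002  0.001 -1.   ] F [-0.8  0.4 -1.4] w0.173 q [ 21.  16. -28.  46.   0.  29.]
units [ 0.07  0.   -0.03]
turn units [-0.01  0.02 -0.01]
```

```bash
python3 -m jog '[{"hand":1,"tx":0,"ty":0,"tz":0.6,"wx":0,"wy":0,"wz":0},{"hand":1,"tx":0,"ty":0,"tz":0.6,"wx":0,"wy":0,"wz":0},{"hand":1,"tx":0,"ty":0,"tz":0,"wx":0,"wy":0,"wz":0}]' 60; python3 st.py 410 339 65 104.3
python3 - <<'E'
from h import *
rt=cam("top");rs=cam("side");crop(rs,240,240,100,75,8,"pics/s23.png");crop(rt,150,200,133,100,6,"pics/t23.png")
E
```

```text
time: 24.53
tcp_pos: [444.3, 244.6, 79.1]
tool_rot: [-162.7, 89.3, -170.1]
contact_force: [0.9, 0.1, -1.2]
width: 0.174
t24.53 tcp [444.3 244.6  79.1] jaw 82.6 toolx [-0.012 -0.002 -1.   ] F [ 0.9  0.1 -1.2] w0.174 q [ 21.  12. -26.  52.   0.  29.]
units [-0.86  2.36 -0.35]
turn units [ 0.04 -0.12  3.79]
```

View pics/s23.png

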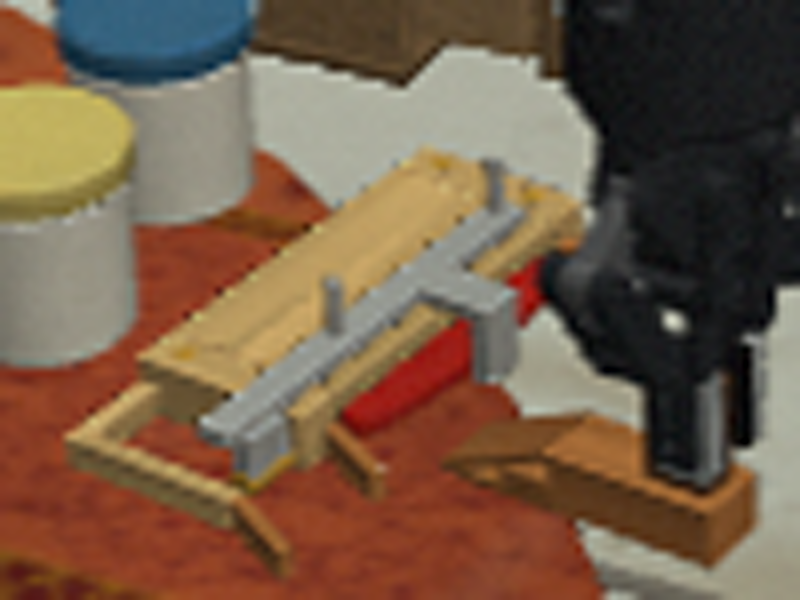

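View pics/t23.png

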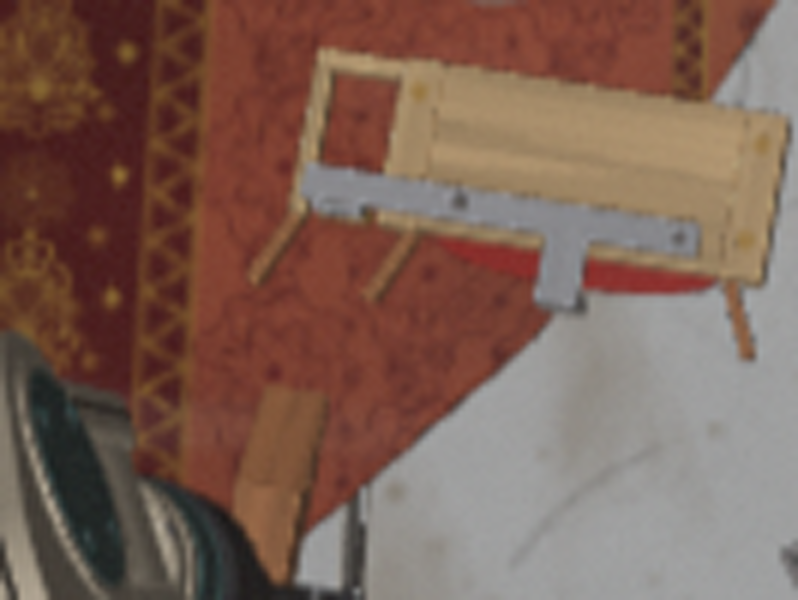

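```bash
python3 - <<'E'
from h import *
r=cam("top");P=back(r,(150+296/6,200+390/6),51);print(P)
d=P[:2]-np.array([444.3,244.6]);a=np.radians(-7.5);print(d@[np.cos(a),np.sin(a)],d@[-np.sin(a),np.cos(a)])
E
```

```text
[532.09656922 233.5244077   51.        ]
88.49111229238929 0.47891279962986694
```

```bash
python3 -m jog '[{"hand":1,"tx":-0.1,"ty":0.4,"tz":0.2,"wx":0,"wy":-0.1,"wz":0.7},{"hand":1,"tx":-0.2,"ty":0.5,"tz":0,"wx":0,"wy":0,"wz":0.8},{"hand":1,"tx":-0.2,"ty":0.5,"tz":0,"wx":0,"wy":0,"wz":0.8},{"hand":1,"tx":-0.2,"ty":0.5,"tz":0,"wx":0,"wy":0,"wz":0.8},{"hand":1,"tx":-0.2,"ty":0.4,"tz":0,"wx":0,"wy":0,"wz":0.8},{"hand":1,"tx":0,"ty":0,"tz":0,"wx":0,"wy":0,"wz":0}]' 60; python3 st.py 404.4 337.4 65 105.5
```

```text
time: 25.18
tcp_pos: [401.9, 335.5, 76.6]
tool_rot: [-148.3, 89.0, -132.7]
contact_force: [-1.3, 0.1, -0.8]
width: 0.177
t25.18 tcp [401.9 335.5  76.6] jaw 105.6 toolx [-0.011 -0.012 -1.   ] F [-1.3  0.1 -0.8] w0.177 q [ 33.  14. -24.  53.  -0.  17.]
units [ 0.06  0.05 -0.29]
turn units [ 0.12 -0.11 -0.02]
```

```bash
python3 -m jog '[{"hand":1,"tx":0.06,"ty":0.05,"tz":-0.2,"wx":0.12,"wy":-0.11,"wz":0},{"hand":1,"tx":0,"ty":0,"tz":-0.2,"wx":0,"wy":0,"wz":0},{"hand":1,"tx":0,"ty":0,"tz":0,"wx":0,"wy":0,"wz":0}]' 60; python3 st.py 404.4 337.4 41 105.5
python3 - <<'E'
from h import *
rt=cam("top");rs=cam("side");crop(rs,260,300,100,75,8,"pics/s24.png");crop(rt,110,260,100,75,8,"pics/t24.png")
E
```

```text
time: 25.43
tcp_pos: [402.5, 336.6, 56.8]
tool_rot: [-150.6, 89.7, -135.1]
contact_force: [-0.6, -0.4, -1.3]
width: 0.174
t25.43 tcp [402.5 336.6  56.8] jaw 105.6 toolx [-0.003 -0.003 -1.   ] F [-0.6 -0.4 -1.3] w0.174 q [ 33.  15. -26.  50.  -0.  17.]
units [ 0.05  0.02 -0.39]
turn units [ 0.03 -0.03 -0.02]
```

View pics/s24.png

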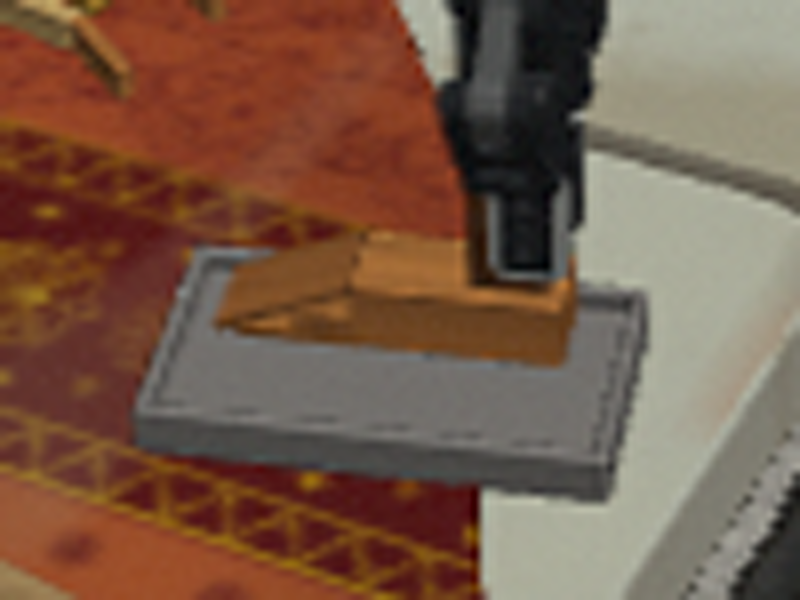

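View pics/t24.png

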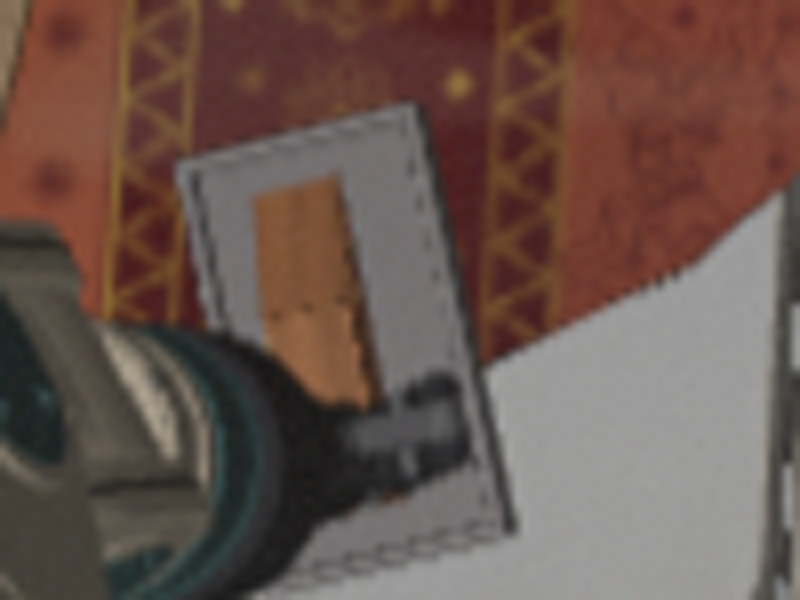

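```bash
python3 -m jog '[{"hand":1,"tx":0,"ty":0,"tz":-0.2,"wx":0,"wy":0,"wz":0},{"hand":1,"tx":0,"ty":0,"tz":-0.1,"wx":0,"wy":0,"wz":0},{"hand":1,"tx":0,"ty":0,"tz":0,"wx":0,"wy":0,"wz":0}]' 60; python3 st.py 404.4 337.4 41 105.5
```

```text
time: 25.78
tcp_pos: [404.4, 336.0, 45.2]
tool_rot: [-137.4, 89.8, -122.0]
contact_force: [-0.9, -0.1, -1.3]
width: 0.174
t25.78 tcp [404.4 336.   45.2] jaw 105.4 toolx [-0.002 -0.003 -1.   ] F [-0.9 -0.1 -1.3] w0.174 q [ 33.  16. -26.  48.  -0.  17.]
units [-0.    0.04 -0.11]
turn units [ 0.03 -0.02  0.01]
```

```bash
python3 -m jog '[{"hand":1,"tx":0,"ty":0.02,"tz":-0.07,"wx":0,"wy":0,"wz":0},{"hand":1,"tx":0,"ty":0,"tz":-0.05,"wx":0,"wy":0,"wz":0},{"hand":1,"tx":0,"ty":0,"tz":0,"wx":0,"wy":0,"wz":0}]' 60; python3 st.py 404.4 337.4 41 105.5
```

```text
time: 26.03
tcp_pos: [405.0, 336.8, 41.9]
tool_rot: [-141.7, 89.8, -126.3]
contact_force: [0.6, -0.3, -1.4]
width: 0.176
t26.03 tcp [405.  336.8  41.9] jaw 105.3 toolx [-0.002 -0.002 -1.   ] F [ 0.6 -0.3 -1.4] w0.176 q [ 33.  16. -26.  48.  -0.  17.]
units [-0.02  0.02 -0.02]
turn units [ 0.02 -0.02  0.03]
```

Fz still shows about the wedge's weight, so it isn't seated. I'll lower a bit further until contact.

```bash
python3 -m jog '[{"hand":1,"tx":0,"ty":0,"tz":-0.05,"wx":0,"wy":0,"wz":0},{"hand":1,"tx":0,"ty":0,"tz":0,"wx":0,"wy":0,"wz":0}]' 60; python3 st.py 404.4 337.4 41 105.5;python3 -m jog '[{"hand":1,"tx":0,"ty":0,"tz":-0.05,"wx":0,"wy":0,"wz":0},{"hand":1,"tx":0,"ty":0,"tz":0,"wx":0,"wy":0,"wz":0}]' 60
```

```text
time: 26.2
tcp_pos: [405.9, 337.3, 42.0]
tool_rot: [-111.4, 89.9, -96.0]
contact_force: [-0.7, 0.5, -1.4]
width: 0.169
t26.20 tcp [405.9 337.3  42. ] jaw 105.3 toolx [-0.    -0.001 -1.   ] F [-0.7  0.5 -1.4] w0.169 q [ 33.  16. -26.  48.  -0.  17.]
units [-0.04  0.   -0.03]
turn units [ 0.01 -0.    0.03]
time: 26.37
tcp_pos: [406.9, 337.9, 41.8]
tool_rot: [-19.9, 89.9, -4.6]
contact_force: [-0.0, 0.4, -0.2]
width: 0.173
```

```bash
python3 -m jog '[{"hand":0.2,"tx":0,"ty":0,"tz":0,"wx":0,"wy":0,"wz":0},{"hand":-0.1,"tx":0,"ty":0,"tz":0,"wx":0,"wy":0,"wz":0},{"hand":-0.1,"tx":0,"ty":0,"tz":0,"wx":0,"wy":0,"wz":0},{"hand":-0.1,"tx":0,"ty":0,"tz":0.3,"wx":0,"wy":0,"wz":0},{"hand":-0.1,"tx":0,"ty":0,"tz":0.7,"wx":0,"wy":0,"wz":0},{"hand":-0.1,"tx":0,"ty":0,"tz":0.9,"wx":0,"wy":0,"wz":0},{"hand":-0.1,"tx":0,"ty":0,"tz":0.9,"wx":0,"wy":0,"wz":0}]'; python3 -m jog '[{"hand":-0.1,"tx":0,"ty":-0.8,"tz":0.5,"wx":0,"wy":0,"wz":0},{"hand":-0.1,"tx":0,"ty":-0.9,"tz":0,"wx":0,"wy":0,"wz":0},{"hand":-0.1,"tx":0,"ty":-0.9,"tz":0,"wx":0,"wy":0,"wz":0},{"hand":-0.1,"tx":0,"ty":-0.9,"tz":0,"wx":0,"wy":0,"wz":0},{"hand":-0.1,"tx":0,"ty":-0.9,"tz":0,"wx":0,"wy":0,"wz":0},{"hand":-0.1,"tx":0,"ty":-0.9,"tz":0,"wx":0,"wy":0,"wz":0},{"hand":-0.1,"tx":0,"ty":0,"tz":0,"wx":0,"wy":0,"wz":0},{"hand":-0.1,"tx":0,"ty":0,"tz":0,"wx":0,"wy":0,"wz":0}]'
python3 - <<'E'
from h import *
rt=cam("top");rs=cam("side");crop(rs,200,220,200,150,4,"pics/s25.png");crop(rt,110,190,200,150,4,"pics/t25.png")
E
```

```text
time: 26.95
tcp_pos: [399.4, 332.9, 146.1]
tool_rot: [-158.6, 88.9, -143.3]
contact_force: [0.1, -0.2, -0.3]
width: 0.55
time: 27.62
tcp_pos: [406.9, 117.4, 177.5]
tool_rot: [-29.9, 89.5, -14.4]
contact_force: [-0.3, 0.3, 0.1]
width: 0.549
```

View pics/s25.png

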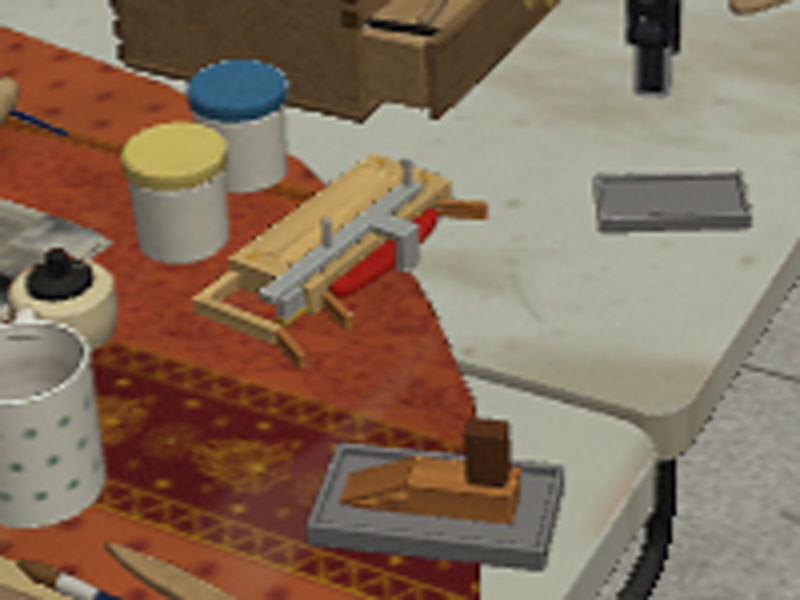

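View pics/t25.png

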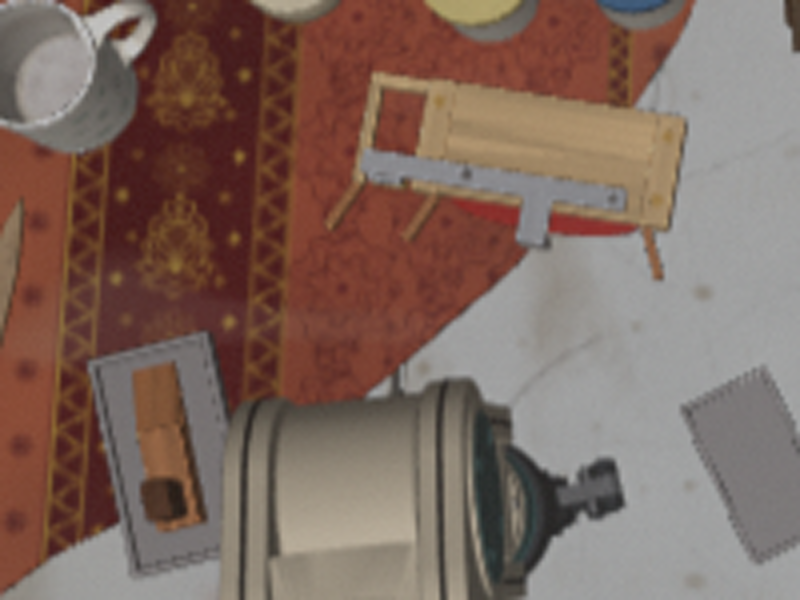

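The wedge lies flat in its tray at about (168,445) in the top crop. The catch is down and the rib is behind the tongue, and nothing else has moved. Handing in.

```bash
python3 st.py; python3 -c "
from plant import ctrl;print(ctrl.hand_in())"
```

```text
t27.72 tcp [406.8 118.7 177.4] jaw 105.7 toolx [ 0.007 -0.002 -1.   ] F [-0.5  0.5  1.2] w0.551 q [  8.  -3. -30.  63.  -0.  -8.]
the job is handed in; nothing more can be done
None
```

The red rib is locked in the keeper and the wedge is back in its tray. I handed the job in at about 28 s, with no verdict reported.

**What I did**
- I pushed the wedge along the channel until it alone propped the catch.
- I gripped the red rib and carried it about 45 mm above the table, over the small look-alike tray, rather than sliding it all the way. I set it down in front of the mouth and slid it in flat, curved edge first, with two spread fingers until it hit the stop at about 9 N.
- I pulled the wedge out so the catch dropped, then laid the wedge in the larger grey tray.

**Last checks (from the pictures)**
- **Rib:** before the wedge came out, its rear edge stuck out 12 mm, symmetric about keeper y ≈ −4 mm, so it was home and square.
- **Catch:** it is down in front of the rib.
- **Wedge:** it lies flat inside the tray, close to its starting pose.
- **Bystanders:** those in the last close-ups (pots, timer, mug) look unmoved. The clay and the wooden rib were not in them, and I did not measure any of them.
- **Robot:** the gripper is clear of everything.

**Disagreements:** the two cameras differed by up to 6 mm on the rib's first position. The finger contact when the rib stopped also came about 5 mm farther in than I had calculated. Later measurements in the top view agreed with the rib being fully home.

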